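# Change over the drying stand in a clock workshop

### The job

First draw each dry movement plate straight up out of the drying stand's rack and stand it on edge, gently and fully down, in one of the job box's two narrow compartments. Then find the wet brass weight shells among the oddments in the wash basket and put each one upside down over a peg of the drying stand, its rim down flat on the deck; the oddments stay in the basket. When all are loaded, throw the stand's toggle switch fully over, away from the robot, to on; leave the other things on the bench alone.

Things in the scene. Friction and masses are not known exactly. Their poses are not given: they have to be found in the camera images.
- dryer: Warm-air drying stand, bolted down: grey housing 150 mm deep (x) x 470 mm long (y), flat deck 45 mm above the bench. Origin: underside centre; its louvred front faces its -x. On the deck's middle line (x = 0), from its +y end: bare upright pegs at y = 190, 110 and 30 mm, a plate rack with slots at y = -45, -95 and -145 mm, a toggle switch at y = -203 mm.
- peg1 (a point): Tip of the peg at the stand's +y end: plain round steel rod, 12 mm dia, 80 mm tall above the deck, rounded top. Point on its axis at the tip. The other two pegs (stand y = 110 and 30 mm) are the same, at the same height.
- switch_tip (a point): Tip of the stand's toggle switch, a steel bat lever on a black block; off, it leans to the stand's -x; it is thrown by pushing its tip towards the stand's +x in an arc.
- switch (a joint): Angle of the toggle switch: about 0 off (leaning to the stand's -x), 0.5 upright, 1.0 at the on stop (leaning to +x). It is held by friction and stays where it is left; a push of a few newtons at the tip moves it.
- plate1: Brass movement plate (absent in some starts), 120 long (x) x 100 high (z) x 8 mm thick (y), two windows, top bar 24 mm high, 0.4 kg. Origin: middle of lower edge. Stands on the deck in the slot at stand y = -45 mm, its x along the stand's; slotted posts 48 mm either side of its middle, 50 mm tall, leave an 11 mm slot: draw it straight up.
- plate2: The same kind of plate (some starts lack it), in the slot at stand y = -95 mm.
- plate3: The same kind of plate (some starts lack it), in the slot at stand y = -145 mm.
- jobbox: Open plywood job box, fixed, 110 (x) x 145 (y) x 60 mm high, floor 6 mm. Origin: underside centre. Two narrow compartments, 18 mm wide (x) x 135 mm long (y) inside, centred at box x = -41 and +41 mm; the wide one between holds small wheels. Each narrow one takes one plate on its lower edge, length along the box's y, top 46 mm above the walls.
- basket: White plastic wash basket, fixed, 390 mm (its x) x 240 mm (its y) outside, walls 5 mm thick and 40 mm high, inner floor 10 mm above the bench. Origin: underside centre.
- shell1: Brass clock-weight shell (absent in some starts): plain hollow cylinder 44 mm dia x 100 mm long, wall 3 mm, closed at one end by a 6 mm base, about 0.2 kg. Origin: on its axis at mid-length; its +x points out of the open mouth. It lies on its side in the basket, mouth roughly towards the basket's -y side, and can roll a little.
- shell2: Another such shell (some starts lack it).
- shell3: Another such shell (some starts lack it).
- bob: In the basket, stays there: lens-shaped brass pendulum bob, 54 mm dia x 14 mm, lying flat; origin at its underside.
- crank: In the basket, stays there: winding crank, 82 mm long, 22 mm high, wooden knob; origin at its underside.
- pulley1: In the basket, stays there: brass pulley, 34 mm dia x 10 mm, with a flat steel tail; origin at its underside.
- pulley2: In the basket, stays there: second such pulley; origin at its underside.
- pillar1: In the basket, stays there: brass movement pillar, 62 mm long, 14 mm square ends, lying between the shells near their mouths; origin at its underside.
- pillar2: In the basket, stays there: second such pillar; origin at its underside.
- wheel: In the basket, stays there: flat brass clock wheel, 44 mm dia x 6 mm; origin at its underside.
- bracket: In the basket, stays there: small brass bracket, 34 x 16 x 14 mm, by the +y wall; origin at its underside.
- screwdriver: Bystander lying on the bench in front of the stand: 160 mm screwdriver.
- brush: Bystander lying on the bench in front of the stand: 160 mm brush.
- oiljar: Bystander: small amber jar behind the stand, 44 mm dia x 60 mm.
- spirit: Bystander: white bottle behind the stand, 56 mm dia x 120 mm.

How it is judged:
By the outcome, as a careful person would: the job done as asked, in the order asked, and still so for the second after the job is handed in, with the robot touching nothing.
Of shell1, shell2, shell3 only 2 to 3 are there at a start; the rules pass over those that are not, and their reading is None.
Of plate1, plate2, plate3 only 2 to 2 are there at a start; the rules pass over those that are not, and their reading is None.
At some moment in a run one of shell1, shell2, shell3 may be knocked a few centimetres aside while the robot is not near it.
It also fails if it takes over 210 s, if anything falls off the work surface, if the arm or the gripper's body presses on something with over 40 N, if the wrist force passes 120 N, or if a joint passes its speed limit or range.

### The arm

A 7-joint arm with a two-finger parallel gripper is mounted at the origin on the work surface. World frame = base frame: x ahead of the robot, y to its left, z up, the work surface at z = 0. Lengths are in m, angles in rad, forces in N, time in s.
With the tool pointing down it reaches from about 0.425 to 0.875 m from the base axis. Payload 8.4 kg.
Tool frame: the origin (TCP) lies at the very end of the fingers, on their centre line; the grasp point (between the pads) lies 19 mm behind it; z points along the fingers, y is the line along which they close (so a half turn about z gives the same grasp; the last joint's range is limited). The gripper opens to 85 mm and grips with 20 to 120 N. Pads are 22 mm wide; open, the fingers measure 114 mm over their backs; the gripper's body (76 mm by 85 mm) begins 54 mm behind the grasp point. The pads swing forward as they close: fully open they stand 13 mm farther back than shut.
Start: joints at [-1.232, 0.333, 0.04, 1.465, -0.013, 1.343, -0.059], TCP at [0.276, 0.589, 0.231] pointing down, gripper open.
Joint ranges: [-2.58, 2.58], [-0.38, 2.09], [-1.3, 1.39], [0.25, 2.4], [-1.5, 4.64], [0.08, 2.09], [-2.65, 2.65]. Speed limits (rad/s): [2.22, 2.22, 2.79, 2.79, 3.14, 3.14, 3.14].

### API

Orientations are given as a 3x3 rotation matrix whose columns are the frame's x, y, z axes.
In Python, from bench import bot gives the robot as it stands. The module is installed in compiled form; this text tells all that it offers.
- The arm moves only by the tool carry_out, never from a script. Its argument "steps" is a list of rows, each a list of 7 numbers: the shift along the tool's x, y, z as a fraction of full scale, then the turn, a rotation vector about the tool's x, y, z as a fraction of full scale, then the opening, from -1 (shut) to 1 (fully open). A call has 1 to 10 rows; each row shifts and turns the commanded pose from where the row before left it, along the tool's axes as they then stand; what a row does not reach is not made up. Full scale, the value 1, is 0.25 m for a shift and 90 degrees for a turn. A row lasts 1/12 s, in which the tool goes at most 41.7 mm and 7.16 degrees, less where a joint would pass 70% of its speed; a pose out of reach is approached as far as the arm can. A call with a number of a shift or a turn outside -1 to 1 is refused whole. A call with a gripper value outside its range is refused whole. The fingers move at their own pace and stop on an object; "newtons" is the grip in N (left out, the last holds). Time passes only in rows, so rows that do not move let the fingers close. It gives the time, the measured TCP pose, the force, the opening and the grip force at its end, in the units of the state.
- bot.get_state(): the state, without advancing time (a new reading comes with each control period).
- bot.snapshot(name): name is "scene" or "side" or "wrist"; returns a dict with "frame" (384x512x3 uint8, red, green, blue), "z_map" (384x512 float32, m along the optical axis (not along the pixel's ray), 0 where there is no reading), "fx", "fy", "cx", "cy" (pixels), "T" (4x4, takes a point from camera to world coordinates); the wrist camera has in their place "tool_from_camera" (4x4, takes a point from camera to tool coordinates, whose origin is the TCP and whose axes are the flange's). Camera axes: x right, y up, looking along -z (the intrinsics and any distortion apply to the point x, -y, -z); pixel columns grow to the right and rows downward; lengths in m; the calibration is good to about 2 mm. A picture is of the moment at which its call begins: read the wrist's pose just before it.
- bot.sign_off(): hands the job in; it is judged then, once.
The state is a dict: "time_s": time; "joint_pos": joint angles; "qd": joint speeds; "effort": joint torques, N m; "position": TCP position; "orientation": TCP orientation; "ft_force": force on the tool from outside, world axes, zero at the start; "wrist_torque": the same for the moment, N m; "gripper_width": finger opening in m; "grip_force": force on a finger pad.
Only numpy, scipy, OpenCV 4.12 (cv2) and the standard library are available. Lean on these libraries where they do the work, as an engineer would, in place of code of your own. Each camera call takes 0.05 s, during which the arm holds its last target. There are 200 camera calls.

## Working session

There is one attempt and no reset: what is moved stays moved. The work goes in short steps, Python scripts to look and compute and a tool call to move; the robot and the scene stay as the last step left them, time stands still between calls to the robot, and variables do not carry over. Pictures are saved under pics/ and viewed, at most 14 in all, crops included, and the job is handed in when it is done.

Besides the shell and the picture viewer there is one more tool, called after "Emit:" by a JSON object that holds its "fn" and its "kwargs". carry_out: Moves the arm, as the interface text tells. Shift numbers are shares of 0.25 m and turn numbers shares of 90 degrees, none past 1 either way. Its arguments: {"type":"object","properties":{"steps":{"type":"array"},"newtons":{"type":"number"}},"required":["steps"]}

```bash
mkdir -p pics; ls; python3 - <<'E'
from bench import bot
import cv2,numpy as np
s=bot.get_state();print({k:np.round(v,3).tolist() for k,v in s.items()})
for n in("scene","side"):
    d=bot.snapshot(n);np.savez(f'{n}0.npz',**d)
    cv2.imwrite(f'pics/{n}0.png',cv2.resize(d['frame'][:,:,::-1],(800,600)))
    print(n,d['fx'],d['fy'],d['cx'],d['cy'],np.round(d['T'],3).tolist(),d.keys())
E
```

```text
pics
{'time_s': 0.0, 'joint_pos': [-1.232, 0.334, 0.04, 1.466, -0.013, 1.343, -0.059], 'qd': [-0.0, -0.002, 0.002, 0.0, -0.001, 0.0, 0.0], 'effort': [-0.0, -65.856, 1.366, -40.555, 0.017, 0.013, 0.0], 'position': [0.275, 0.588, 0.23], 'orientation': [[-0.906, 0.424, -0.001], [0.424, 0.906, -0.002], [-0.0, -0.002, -1.0]], 'ft_force': [0.332, -0.404, 0.003], 'wrist_torque': [0.002, 0.011, -0.055], 'grip_force': 0.0, 'gripper_width': 0.086}
scene 478.9154924128887 478.9154924128887 260.09974949295827 192.85285329248873 [[0.764, -0.544, 0.347, 1.009], [0.645, 0.633, -0.427, -0.522], [0.013, 0.55, 0.835, 1.304], [0.0, 0.0, 0.0, 1.0]] dict_keys(['frame', 'z_map', 'fx', 'fy', 'cx', 'cy', 'T'])
side 381.3108411779807 381.3108411779807 251.46941565721013 195.86842724146535 [[-0.932, 0.262, -0.252, 0.238], [-0.362, -0.631, 0.686, 0.944], [0.021, 0.73, 0.683, 0.942], [0.0, 0.0, 0.0, 1.0]] dict_keys(['frame', 'z_map', 'fx', 'fy', 'cx', 'cy', 'T'])
```

View pics/scene0.png

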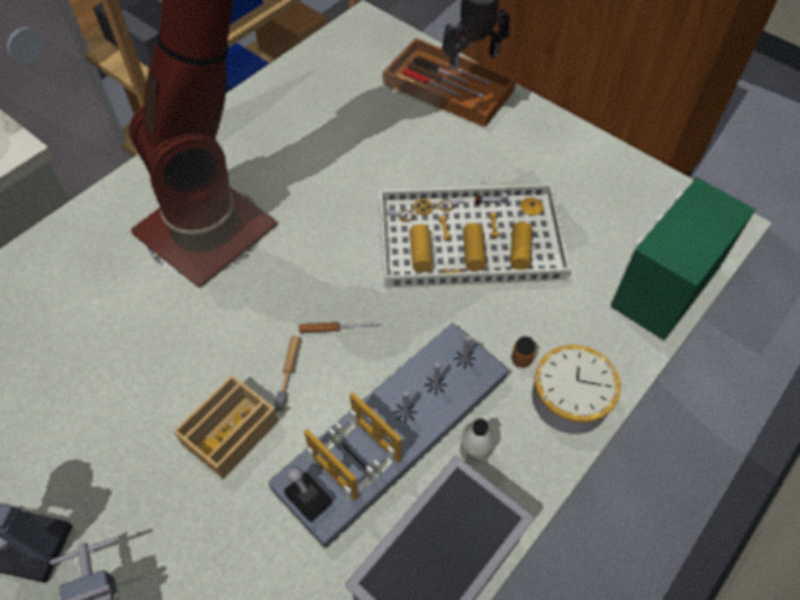

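View pics/side0.png

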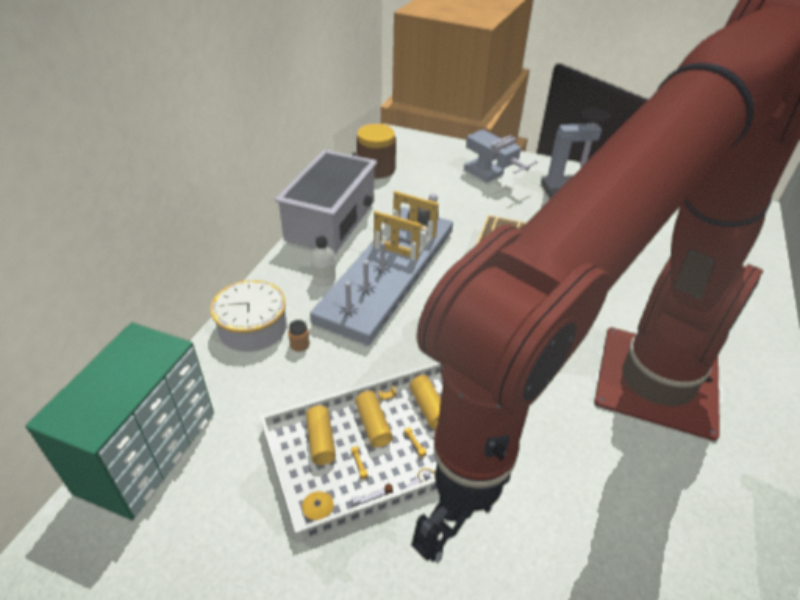

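The scene view (800×600) shows two plates in the rack, at about (375,428) and (332,462), which are slots -45 and -145. Three shells lie in the basket at (421,248), (474,247) and (521,244), with their mouths facing up in the image. The job box is at (227,425), the switch at (303,485), and the pegs at (405,405), (437,377) and (466,350). The side view agrees.

```bash
cat > h.py <<'E'
import numpy as np,cv2
from bench import bot
def shot(name):
    s=bot.get_state();d=dict(bot.snapshot(name))
    if name=='wrist':
        T=np.eye(4);T[:3,:3]=s['orientation'];T[:3,3]=s['position'];d['T']=T@d['tool_from_camera']
    return d
def cloud(d):
    z=d['z_map'];v,u=np.indices(z.shape)
    P=np.stack([(u-d['cx'])/d['fx']*z,-(v-d['cy'])/d['fy']*z,-z],-1)
    W=P@d['T'][:3,:3].T+d['T'][:3,3];W[z<=0]=np.nan
    return W
def ray(d,u,v,h):
    r=d['T'][:3,:3]@np.array([(u-d['cx'])/d['fx'],-(v-d['cy'])/d['fy'],-1]);o=d['T'][:3,3]
    return o+r*(h-o[2])/r[2]
def hsv(d): return cv2.cvtColor(d['frame'],cv2.COLOR_RGB2HSV)
def blobs(m,amin=15):
    n,l,st,c=cv2.connectedComponentsWithStats(m.astype(np.uint8))
    return [(l==i,st[i],c[i]) for i in range(1,n) if st[i][4]>=amin]
def rect(W,m): 
    p=W[m][:,:2];p=p[~np.isnan(p).any(1)].astype(np.float32)
    (c,s,a)=cv2.minAreaRect(p);return np.round(c,4),np.round(s,4),round(a,1)
E
python3 - <<'E'
from h import *
for n in("scene","side"):
    d=dict(np.load(f'{n}0.npz'));W=cloud(d);H=hsv(d);z=W[...,2]
    print(n,'bench z',np.nanmedian(z[np.abs(z)<.02]))
    br=(H[...,0]>12)&(H[...,0]<32)&(H[...,1]>110)&(z>-.005)&(z<.2)&(np.hypot(W[...,0],W[...,1])>.3)
    for b,st,c in blobs(br,20):
        p=W[b];print('brass',st[:5],np.round(np.nanmedian(p,0),3),'zmax',np.round(np.nanpercentile(p[:,2],95),3),rect(W,b))
    for b,st,c in blobs((abs(z-.045)<.006)&(H[...,1]>30)&(H[...,0]>95)&(H[...,0]<135),400): print('deck',st,rect(W,b))
E
```

```text
scene bench z 0.0003725198619518588
brass [ 65   0  18  28 230] [-0.663  0.293  0.059] zmax 0.111 (array([-0.6691,  0.2986]), array([0.0345, 0.0453]), 66.6)
brass [ 365    0  130   45 1737] [0.509 1.23  0.065] zmax 0.167 (array([0.476 , 1.3083]), array([0.5801, 0.2957]), 40.7)
brass [261  25  14  12  49] [-0.022  0.762  0.026] zmax 0.044 (array([-0.0102,  0.7607]), array([0.0588, 0.0489]), 23.1)
brass [256  33  11  10  32] [-0.02   0.722  0.013] zmax 0.023 (array([-0.0168,  0.7213]), array([0.0348, 0.078 ]), 33.6)
brass [275  34  10   6  22] [0.037 0.764 0.022] zmax 0.029 (array([0.0408, 0.773 ]), array([0.0305, 0.0413]), 16.4)
brass [294  37  12   8  31] [0.122 0.797 0.023] zmax 0.043 (array([0.1107, 0.8158]), array([0.0406, 0.061 ]), 29.5)
brass [280  40  51  40 508] [0.214 0.719 0.014] zmax 0.041 (array([0.192 , 0.7311]), array([0.1619, 0.1697]), 9.3)
brass [246  44  24  12  69] [0.036 0.637 0.035] zmax 0.044 (array([0.0403, 0.6529]), array([0.1105, 0.0546]), 2.2)
brass [265 127  12  11  72] [0.337 0.356 0.016] zmax 0.022 (array([0.3334, 0.3567]), array([0.0382, 0.0439]), 67.2)
br
[... 2573 characters left out ...]
rray([0.0336, 0.0161]), 38.2)
brass [228 250  23  36 474] [0.492 0.343 0.05 ] zmax 0.055 (array([0.4984, 0.3315]), array([0.0401, 0.0994]), 41.6)
brass [196 260  18  37 505] [0.566 0.41  0.05 ] zmax 0.056 (array([0.5727, 0.399 ]), array([0.0396, 0.1002]), 32.7)
brass [259 274  13  18  66] [0.408 0.343 0.022] zmax 0.026 (array([0.4102, 0.3404]), array([0.0109, 0.0578]), 49.4)
brass [225 286  10  20  71] [0.483 0.421 0.023] zmax 0.026 (array([0.487 , 0.4183]), array([0.0124, 0.059 ]), 39.9)
brass [193 315  20  18 261] [0.518 0.521 0.023] zmax 0.026 (array([0.52  , 0.5191]), array([0.0494, 0.0458]), 25.8)
deck [ 200  141   89   74 1653] (array([ 0.6353, -0.0888]), array([0.457 , 0.1469]), 84.8)
```

Emit:
{"fn": "carry_out", "kwargs": {"steps": [[0, 0, 0, 0, 0, -0.0733, 0], [0, 0, 0, 0, 0, -0.0733, 0], [0, 0, 0, 0, 0, -0.0733, 0], [-0.07, -0.1355, -0.02, 0, 0, 0, 0], [-0.07, -0.1355, -0.02, 0, 0, 0, 0], [-0.07, -0.1355, -0.02, 0, 0, 0, 0], [-0.07, -0.1355, -0.02, 0, 0, 0, 0], [-0.07, -0.1355, -0.02, 0, 0, 0, 0], [-0.07, -0.1355, -0.02, 0, 0, 0, 0], [-0.07, -0.1355, -0.02, 0, 0, 0, 0]], "newtons": 30}}

```text
time_s: 0.93
position: [0.3759, 0.3392, 0.2663]
orientation: [[-0.996, 0.092, -0.0], [0.092, 0.996, -0.0], [0.0, -0.0, -1.0]]
ft_force: [1.1, -0.1, 0.5]
gripper_width: 0.0428
grip_force: 0.0
```

Emit:
{"fn": "carry_out", "kwargs": {"steps": [[-0.07, -0.1355, -0.02, 0, 0, 0, 0], [-0.07, -0.1355, -0.02, 0, 0, 0, 0], [-0.07, -0.1355, -0.02, 0, 0, 0, 0], [-0.07, -0.1355, -0.02, 0, 0, 0, 0], [-0.07, -0.1355, -0.02, 0, 0, 0, 0], [-0.07, -0.1355, -0.02, 0, 0, 0, 0], [-0.07, -0.1355, -0.02, 0, 0, 0, 0], [-0.07, -0.1355, -0.02, 0, 0, 0, 0], [-0.07, -0.1355, -0.02, 0, 0, 0, 0], [-0.07, -0.1355, -0.02, 0, 0, 0, 0]]}}

```text
time_s: 1.77
position: [0.5188, -0.0141, 0.3166]
orientation: [[-0.996, 0.092, 0.0], [0.092, 0.996, 0.0], [-0.0, 0.0, -1.0]]
ft_force: [1.4, 0.4, -0.6]
gripper_width: 0.0429
grip_force: 0.0
```

Emit:
{"fn": "carry_out", "kwargs": {"steps": [[-0.07, -0.1355, -0.02, 0, 0, 0, 0], [-0.07, -0.1355, -0.02, 0, 0, 0, 0], [-0.07, -0.1355, -0.02, 0, 0, 0, 0], [-0.07, -0.1355, -0.02, 0, 0, 0, 0], [0, 0, 0, 0, 0, 0, 0], [0, 0, 0, 0, 0, 0, 0]]}}

```text
time_s: 2.27
position: [0.5757, -0.1563, 0.3357]
orientation: [[-0.995, 0.097, -0.001], [0.097, 0.995, -0.002], [0.001, -0.002, -1.0]]
ft_force: [-0.0, 1.0, 0.2]
gripper_width: 0.0424
grip_force: 0.0
```

```bash
cat >> h.py <<'E'
import json
def log():
    s=bot.get_state()
    open('log.jsonl','a').write(json.dumps([np.asarray(s[k]).tolist() for k in('joint_pos','position','orientation')])+'\n')
    return s
E
python3 - <<'E'
from h import *
s=log();print(np.round(s['joint_pos'],3))
d=shot('wrist');np.savez('w1.npz',**d);print(np.round(d['tool_from_camera'],3).tolist(),d['fx'])
cv2.imwrite('pics/w1.png',d['frame'][:,:,::-1])
W=cloud(d);H=hsv(d);z=W[...,2]
print(np.nanmedian(z[abs(z)<.015]))
br=(H[...,0]>12)&(H[...,0]<32)&(H[...,1]>110)
for b,st,c in blobs(br&(z>.13)&(z<.16),60): print('plate top',st,np.round(np.nanmean(W[b],0),4),rect(W,b))
for b,st,c in blobs(br&(z>.05)&(z<.07)&(W[...,0]<.5),60): print('box top',st,np.round(np.nanmean(W[b],0),4),rect(W,b))
for b,st,c in blobs((abs(z-.045)<.006),400): print('deck',st,rect(W,b))
d2=shot('scene');W=cloud(d2);z=W[...,2];H=hsv(d2)
for b,st,c in blobs((z>.09)&(z<.15)&(W[...,0]>.55)&(W[...,0]<.72)&(abs(W[...,1])<.35),2): print('tall',st,np.round(np.nanmean(W[b],0),4),np.nanmax(z[b]))
b=(abs(z-.06)<.004)&(W[...,0]>.3)&(W[...,0]<.5)&(W[...,1]<-.2)&(W[...,1]>-.4);print('box',rect(W,b))
b=(abs(z-.045)<.004)&(W[...,0]>.5)&(W[...,0]<.75)&(W[...,1]<.2)&(W[...,1]>-.4);print('deck',rect(W,b))
b=(abs(z-.04)<.003)&(H[...,1]<60)&(W[...,0]>.2)&(W[...,0]<.8)&(W[...,1]<.65)&(W[...,1]>.1);print('basket',rect(W,b))
E
```

```text
[-0.376  0.215  0.686  1.458 -0.134  1.517  1.781]
[[0.001, 0.954, 0.301, 0.077], [1.0, -0.001, -0.0, 0.0], [-0.0, 0.301, -0.954, -0.142], [0.0, 0.0, 0.0, 1.0]] 345.4499595744281
-0.0004481345793329039
plate top [177 162  17  96 999] [ 0.6106 -0.2379  0.1424] (array([ 0.6139, -0.2393]), array([0.0086, 0.102 ]), 85.0)
plate top [277 164   9 112 894] [ 0.6288 -0.1407  0.1439] (array([ 0.6351, -0.1409]), array([0.0081, 0.1206]), 85.0)
deck [  127   135   374   111 31445] (array([ 0.637 , -0.0959]), array([0.4701, 0.1496]), 84.9)
deck [453 267  59  61 521] (array([0.8102, 0.1332]), array([0.0289, 0.1165]), 49.8)
deck [211 290  97  13 447] (array([ 0.7841, -0.1793]), array([0.1383, 0.0066]), 88.4)
tall [297 214   5   9  35] [0.6557 0.0936 0.1128] 0.1277785540392966
tall [278 232   5   9  35] [0.649  0.013  0.1125] 0.12680557544906979
tall [258 249   4  10  33] [ 0.6415 -0.066   0.1129] 0.1265028781262416
tall [224 250  34  41 353] [ 0.6372 -0.1412  0.1282] 0.1497635442474723
tall [215 270   4   4   9] [ 0.5823 -0.1769  0.094 ] 0.09880604101226709
tall [195 274  35  41 330] [ 0.6269 -0.2403  0.1294] 0.14948539793373627
tall [211 274   4   3   8] [ 0.5808 -0.1925  0.0957] 0.09967854932121867
tall [239 294   5   4  12] [ 0.6783 -0.1853  0.0947] 0.09771483662587865
tall [184 298  11  15 101] [ 0.5998 -0.2954  0.12  ] 0.1320807933779804
tall [235 298   4   4  10] [ 0.6771 -0.2018  0.0957] 0.10082669779365494
box (array([ 0.4069, -0.2917]), array([0.114 , 0.1458]), 2.6)
deck (array([ 0.6415, -0.0612]), array([0.5374, 0.1602]), 83.5)
basket (array([0.5524, 0.2746]), array([0.3911, 0.4899]), 43.8)
```

View pics/w1.png

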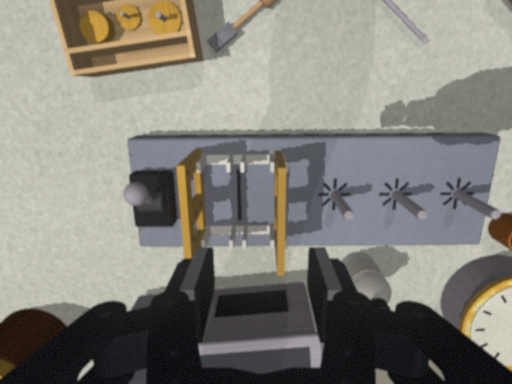

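The wrist view shows the stand upright: the switch knob at (138,194), plate 3 at (190,205), plate 1 at (281,210), pegs at (335,195), (397,195) and (460,195), and a corner of the job box at (125,30). The dryer centre is about (0.638, -0.096) with its y axis at 84.9°.

Emit:
{"fn": "carry_out", "kwargs": {"steps": [[-0.117, 0.042, 0, 0, 0, -0.005, 0], [-0.117, 0.042, 0, 0, 0, 0, 0], [0, 0, 0.15, 0, 0, 0, 0], [0, 0, 0.15, 0, 0, 0, 0], [0, 0, 0.15, 0, 0, 0, 0], [0, 0, 0.15, 0, 0, 0, 0], [0, 0, 0.06, 0, 0, 0, 0], [0, 0, 0, 0, 0, 0, 0], [0, 0, 0, 0, 0, 0, 0]]}}

```text
time_s: 3.12
position: [0.6357, -0.1361, 0.1713]
orientation: [[-0.997, 0.082, -0.001], [0.082, 0.997, 0.001], [0.001, 0.001, -1.0]]
ft_force: [0.5, 0.2, 0.8]
gripper_width: 0.0426
grip_force: 0.0
```

```bash
python3 - <<'E'
from h import *
s=log();print(np.round(s['joint_pos'],3),np.round(s['position'],4))
d=shot('wrist');W=cloud(d);H=hsv(d);z=W[...,2]
br=(H[...,0]>12)&(H[...,0]<32)&(H[...,1]>110)
for b,st,c in blobs(br&(z>.137)&(z<.155),30): print('plate top',st,np.round(np.nanmean(W[b],0),4),rect(W,b))
E
```

```text
[-0.338  0.421  0.638  1.566 -0.26   1.242  1.831] [ 0.6357 -0.1361  0.1713]
plate top [  34  116   57  206 4603] [ 0.6139 -0.238   0.1433] (array([ 0.621 , -0.2399]), array([0.0101, 0.1155]), 84.9)
plate top [ 244  123   16  210 3033] [ 0.6288 -0.1403  0.1445] (array([ 0.6352, -0.1409]), array([0.0079, 0.1203]), 84.9)
```

Emit:
{"fn": "carry_out", "kwargs": {"steps": [[0, -0.019, 0, 0, 0, 0.004, 0], [0, 0, 0.08, 0, 0, 0, 0], [0, 0, 0.08, 0, 0, 0, 0], [0, 0, 0.065, 0, 0, 0, 0], [0, 0, 0, 0, 0, 0, 0], [0, 0, 0, 0, 0, 0, 0]]}}

```text
time_s: 3.67
position: [0.6359, -0.1428, 0.1162]
orientation: [[-0.996, 0.091, 0.001], [0.091, 0.996, -0.0], [-0.001, -0.0, -1.0]]
ft_force: [-0.2, 0.5, 0.3]
gripper_width: 0.0429
grip_force: 0.0
```

Emit:
{"fn": "carry_out", "kwargs": {"steps": [[0, 0.006, 0, 0, 0, 0, -1], [0, 0, 0, 0, 0, 0, -1], [0, 0, 0, 0, 0, 0, -1], [0, 0, 0, 0, 0, 0, -1], [0, 0, 0, 0, 0, 0, -1], [0, 0, 0, 0, 0, 0, -1], [0, 0, 0, 0, 0, 0, -1], [0, 0, 0, 0, 0, 0, -1]], "newtons": 40}}

```text
time_s: 4.33
position: [0.6366, -0.1412, 0.1167]
orientation: [[-0.996, 0.091, 0.002], [0.091, 0.996, -0.0], [-0.002, 0.0, -1.0]]
ft_force: [-1.5, 0.9, 5.9]
gripper_width: 0.0075
grip_force: 40.5
```

Emit:
{"fn": "carry_out", "kwargs": {"steps": [[0, 0, -0.06, 0, 0, 0, -1], [0, 0, -0.1, 0, 0, 0, -1], [0, 0, -0.1, 0, 0, 0, -1], [0, 0, -0.12, 0, 0, 0, -1], [0, 0, -0.12, 0, 0, 0, -1], [0.116, -0.111, 0, 0, 0, 0, -1], [0.116, -0.111, 0, 0, 0, 0, -1], [0.116, -0.111, 0, 0, 0, 0, -1], [0.116, -0.111, 0, 0, 0, 0, -1], [0.116, -0.111, 0, 0, 0, 0, -1]]}}

```text
time_s: 5.17
position: [0.4767, -0.267, 0.2399]
orientation: [[-0.996, 0.091, -0.0], [0.091, 0.996, 0.001], [0.0, 0.0, -1.0]]
ft_force: [0.6, -1.3, -3.7]
gripper_width: 0.0073
grip_force: 39.5
```

Emit:
{"fn": "carry_out", "kwargs": {"steps": [[0.116, -0.111, 0, 0, 0, 0, -1], [0, 0, 0, 0, 0, 0.071, -1], [0, 0, 0, 0, 0, 0.071, -1], [0, 0, 0, 0, 0, 0.071, -1], [0, 0, 0, 0, 0, 0.071, -1], [0, 0, 0, 0, 0, 0.071, -1], [0, 0, 0, 0, 0, 0.071, -1], [0, 0, 0, 0, 0, 0.071, -1], [0, 0, 0, 0, 0, 0.071, -1], [0, 0, 0, 0, 0, 0.071, -1]]}}

```text
time_s: 6.0
position: [0.4469, -0.291, 0.24]
orientation: [[-0.453, 0.891, -0.0], [0.891, 0.453, 0.001], [0.001, -0.0, -1.0]]
ft_force: [-0.0, -0.7, -4.3]
gripper_width: 0.0071
grip_force: 39.7
```

Emit:
{"fn": "carry_out", "kwargs": {"steps": [[0, 0, 0, 0, 0, 0.071, -1], [0, 0, 0, 0, 0, 0.071, -1], [0, 0, 0, 0, 0, 0.071, -1], [0, 0, 0, 0, 0, 0.071, -1], [0, 0, 0, 0, 0, 0, -1], [0, 0, 0, 0, 0, 0, -1]]}}

```text
time_s: 6.5
position: [0.4471, -0.291, 0.24]
orientation: [[-0.034, 0.999, -0.0], [0.999, 0.034, 0.0], [0.0, -0.0, -1.0]]
ft_force: [0.5, -0.8, -4.7]
gripper_width: 0.0074
grip_force: 39.7
```

```bash
python3 - <<'E'
from h import *
s=log();print(np.round(s['joint_pos'],3),np.round(s['position'],4),np.round(s['orientation'],3).tolist(),s['grip_force'])
d=shot('wrist');W=cloud(d);H=hsv(d);z=W[...,2];np.savez('w2.npz',**d)
cv2.imwrite('pics/w2.png',d['frame'][:,:,::-1])
d=shot('scene');W=cloud(d);z=W[...,2];H=hsv(d);np.savez('s2.npz',**d)
cv2.imwrite('pics/s2.png',cv2.resize(d['frame'][180:370,60:310,::-1],None,fx=3,fy=3))
E
```

```text
[-0.321  0.1    0.883  1.77  -0.08   1.309  0.614] [ 0.4471 -0.291   0.24  ] [[-0.034, 0.999, -0.0], [0.999, 0.034, 0.0], [0.0, -0.0, -1.0]] 39.725507497787476
```

View pics/w2.png

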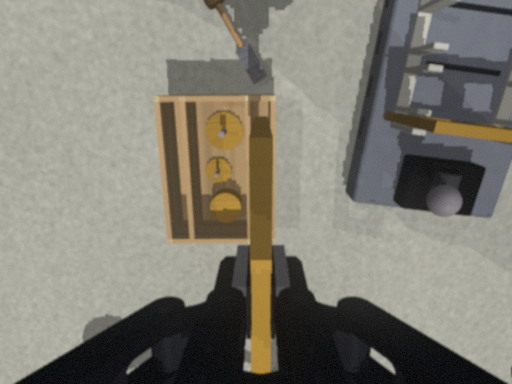

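View pics/s2.png

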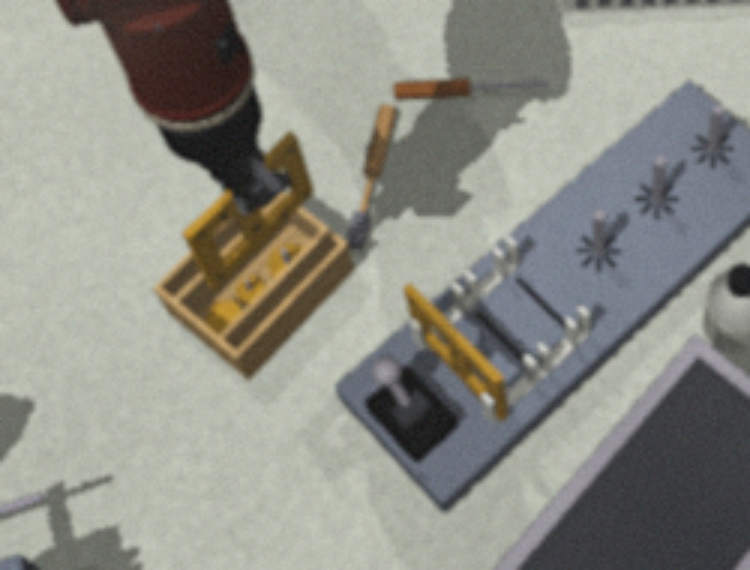

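The wrist view shows plate 1 hanging over the box: the plate bar runs at columns 248–272 and the box rim from (157,97) to (274,241). The scene crop agrees and shows plate 3 still in the rack.

```bash
python3 - <<'E'
from h import *
d=dict(np.load('w2.npz'));W=cloud(d);H=hsv(d);z=W[...,2]
br=(H[...,1]>70)&(H[...,0]>8)&(H[...,0]<32)
inb=(W[...,0]>.3)&(W[...,0]<.5)&(W[...,1]<-.2)&(W[...,1]>-.4)
m=br&(abs(z-.06)<.004)&inb;print('rim',m.sum(),rect(W,m))
p=W[m]; 
for y0 in (-.24,-.28,-.32):
    q=np.sort(p[abs(p[:,1]-y0)<.008][:,0]);print(y0,[np.round(g.mean(),4) for g in np.split(q,np.where(np.diff(q)>.006)[0]+1)])
m=(abs(z-.03)<.024)&inb;print('in',rect(W,m))
m=br&(z>.14)&(z<.30);print('plate',m.sum(),rect(W,m),np.nanmin(z[m]),np.nanmax(z[m]))
for a in(.26,.24,.2,.17): 
  k=m&(abs(z-a)<.008);print(a,k.sum(),rect(W,k) if k.sum()>5 else '')
E
```

```text
rim 3665 (array([ 0.4063, -0.2939]), array([0.1099, 0.1448]), 2.3)
-0.24 [np.float64(0.3522), np.float64(0.3749), np.float64(0.4337), np.float64(0.4565)]
-0.28 [np.float64(0.3539), np.float64(0.3766), np.float64(0.4341), np.float64(0.4595)]
-0.32 [np.float64(0.3553), np.float64(0.3782), np.float64(0.4358), np.float64(0.4606)]
in (array([ 0.4079, -0.2824]), array([0.1089, 0.1605]), 3.9)
plate 6912 (array([ 0.5029, -0.2496]), array([0.2147, 0.0907]), 26.4) 0.1402039803027979 0.2991314128802751
0.26 3379 (array([ 0.4455, -0.2778]), array([0.0244, 0.0964]), 10.3)
0.24 90 (array([ 0.446, -0.258]), array([0.0572, 0.0187]), 80.6)
0.2 45 (array([ 0.4451, -0.2298]), array([0.0078, 0.0002]), 2.4)
0.17 14 (array([ 0.4452, -0.2299]), array([0.0077, 0.0002]), 1.6)
```

Emit:
{"fn": "carry_out", "kwargs": {"steps": [[-0.004, 0, 0.14, 0, 0, -0.003, -1], [0, 0, 0.14, 0, 0, 0, -1], [0, 0, 0.1, 0, 0, 0, -1], [0, 0, 0, 0, 0, 0, -1], [0, 0, 0, 0, 0, 0, -1]]}}

```text
time_s: 7.02
position: [0.4466, -0.292, 0.1448]
orientation: [[-0.036, 0.999, -0.003], [0.999, 0.036, 0.0], [0.0, -0.003, -1.0]]
ft_force: [0.2, -1.4, -2.8]
gripper_width: 0.0074
grip_force: 40.0
```

```bash
python3 - <<'E'
from h import *
s=log();print(np.round(s['joint_pos'],3),np.round(s['position'],4),np.round(s['orientation'],3).tolist(),s['grip_force'])
d=shot('wrist');W=cloud(d);H=hsv(d);z=W[...,2]
br=(H[...,1]>70)&(H[...,0]>8)&(H[...,0]<32)
inb=(W[...,0]>.3)&(W[...,0]<.5)&(W[...,1]<-.2)&(W[...,1]>-.4)
m=br&(abs(z-.06)<.004)&inb;print('rim',m.sum(),rect(W,m))
p=W[m]; 
for y0 in (-.24,-.26,-.28):
    q=np.sort(p[abs(p[:,1]-y0)<.006][:,0]);print(y0,[(np.round(g.mean(),4),len(g)) for g in np.split(q,np.where(np.diff(q)>.006)[0]+1)])
m=br&(z>.075)&(z<.2)&inb
for a in(.165,.14,.12,.1,.08): 
  k=m&(abs(z-a)<.008);print(a,k.sum(),rect(W,k) if k.sum()>5 else '')
E
```

```text
[-0.273  0.212  0.871  1.89  -0.178  1.122  0.701] [ 0.4466 -0.292   0.1448] [[-0.036, 0.999, -0.003], [0.999, 0.036, 0.0], [0.0, -0.003, -1.0]] 40.03904342651367
rim 7271 (array([ 0.4062, -0.2946]), array([0.11  , 0.1459]), 2.4)
-0.24 [(np.float64(0.3522), 176), (np.float64(0.3751), 175), (np.float64(0.4336), 146), (np.float64(0.4561), 133)]
-0.26 [(np.float64(0.3531), 165), (np.float64(0.3759), 165), (np.float64(0.4346), 134), (np.float64(0.4572), 133)]
-0.28 [(np.float64(0.3538), 152), (np.float64(0.3767), 151), (np.float64(0.4353), 127), (np.float64(0.4582), 118)]
0.165 4190 (array([ 0.4402, -0.2791]), array([0.0219, 0.0973]), 1.1)
0.14 76 (array([ 0.4445, -0.2307]), array([0.0079, 0.0003]), 2.3)
0.12 50 (array([ 0.4445, -0.2308]), array([0.0079, 0.0002]), 2.2)
0.1 40 (array([ 0.4444, -0.2308]), array([0.0079, 0.0002]), 3.2)
0.08 28 (array([ 0.4444, -0.2309]), array([0.0077, 0.0002]), 2.0)
```

Emit:
{"fn": "carry_out", "kwargs": {"steps": [[-0.013, 0, 0, 0, 0, 0, -1], [0, 0, 0.08, 0, 0, 0, -1], [0, 0, 0.08, 0, 0, 0, -1], [0, 0, 0.05, 0, 0, 0, -1], [0, 0, 0.03, 0, 0, 0, -1], [0, 0, 0.015, 0, 0, 0, -1], [0, 0, 0, 0, 0, 0, -1], [0, 0, 0, 0, 0, 0, -1]]}}

```text
time_s: 7.73
position: [0.4479, -0.2958, 0.0821]
orientation: [[-0.035, 0.999, 0.001], [0.999, 0.035, -0.001], [-0.001, 0.001, -1.0]]
ft_force: [0.2, -0.0, -3.8]
gripper_width: 0.0073
grip_force: 39.9
```

Emit:
{"fn": "carry_out", "kwargs": {"steps": [[0, 0, 0.006, 0, 0, 0, -1], [0, 0, 0.006, 0, 0, 0, -1], [0, 0, 0, 0, 0, 0, -1], [0, 0, 0, 0, 0, 0, -1]]}}

```text
time_s: 8.07
position: [0.4476, -0.2953, 0.0785]
orientation: [[-0.035, 0.999, 0.0], [0.999, 0.035, 0.0], [0.0, 0.0, -1.0]]
ft_force: [-1.4, 0.3, -3.2]
gripper_width: 0.0073
grip_force: 40.0
```

Emit:
{"fn": "carry_out", "kwargs": {"steps": [[0, 0, 0.005, 0, 0, 0, -1], [0, 0, 0, 0, 0, 0, -1], [0, 0, 0, 0, 0, 0, -1]]}}

```text
time_s: 8.32
position: [0.4479, -0.2958, 0.0777]
orientation: [[-0.035, 0.999, 0.001], [0.999, 0.035, -0.001], [-0.001, 0.001, -1.0]]
ft_force: [-0.4, -0.3, 3.6]
gripper_width: 0.0074
grip_force: 41.2
```

Emit:
{"fn": "carry_out", "kwargs": {"steps": [[0, 0, 0, 0, 0, 0, -0.4], [0, 0, 0, 0, 0, 0, -0.4], [0, 0, 0, 0, 0, 0, -0.4], [0, 0, 0, 0, 0, 0, -0.4], [0, 0, -0.06, 0, 0, 0, -0.4], [0, 0, -0.12, 0, 0, 0, -0.4], [0, 0, -0.15, 0, 0, 0, -0.2], [0, 0, -0.15, 0, 0, 0, 0], [0, 0, -0.15, 0, 0, 0, 0], [0, 0, 0, 0, 0, -0.071, 0]]}}

```text
time_s: 9.15
position: [0.4499, -0.2974, 0.2414]
orientation: [[-0.142, 0.99, 0.009], [0.99, 0.143, -0.003], [-0.004, 0.008, -1.0]]
ft_force: [1.3, -0.8, 0.4]
gripper_width: 0.0426
grip_force: 0.0
```

Emit:
{"fn": "carry_out", "kwargs": {"steps": [[0, 0, 0, 0, 0, -0.0767, 0], [0, 0, 0, 0, 0, -0.0767, 0], [0, 0, 0, 0, 0, -0.0767, 0], [0, 0, 0, 0, 0, -0.0767, 0], [0, 0, 0, 0, 0, -0.0767, 0], [0, 0, 0, 0, 0, -0.0767, 0], [0, 0, 0, 0, 0, -0.0767, 0], [0, 0, 0, 0, 0, -0.0767, 0], [0, 0, 0, 0, 0, -0.0767, 0], [0, 0, 0, 0, 0, -0.0767, 0]]}}

```text
time_s: 9.98
position: [0.4474, -0.2953, 0.2345]
orientation: [[-0.977, 0.212, -0.0], [0.212, 0.977, 0.0], [0.0, 0.0, -1.0]]
ft_force: [-0.1, 0.6, 0.8]
gripper_width: 0.0428
grip_force: 0.0
```

Emit:
{"fn": "carry_out", "kwargs": {"steps": [[0, 0, 0, 0, 0, -0.0767, 0], [-0.138, 0.056, 0, 0, 0, 0, 0], [-0.138, 0.056, 0, 0, 0, 0, 0], [-0.138, 0.056, 0, 0, 0, 0, 0], [-0.138, 0.056, 0, 0, 0, 0, 0], [-0.138, 0.056, 0, 0, 0, 0, 0], [0, 0, 0, 0, 0, 0, 0], [0, 0, 0, 0, 0, 0, 0], [0, 0, 0, 0, 0, 0, 0]]}}

```text
time_s: 10.73
position: [0.6255, -0.2433, 0.2341]
orientation: [[-0.995, 0.099, -0.001], [0.099, 0.995, -0.001], [0.001, -0.001, -1.0]]
ft_force: [-0.4, 0.3, 0.4]
gripper_width: 0.0433
grip_force: 0.0
```

```bash
python3 - <<'E'
from h import *
s=log();print(np.round(s['joint_pos'],3),np.round(s['position'],4),np.round(s['orientation'],3).tolist())
d=shot('wrist');W=cloud(d);H=hsv(d);z=W[...,2]
br=(H[...,0]>12)&(H[...,0]<32)&(H[...,1]>110)
for b,st,c in blobs(br&(z>.137)&(z<.155),30): print('plate top',st,np.round(np.nanmean(W[b],0),4),rect(W,b))
d=shot('scene');W=cloud(d);H=hsv(d);z=W[...,2]
br=(H[...,0]>12)&(H[...,0]<32)&(H[...,1]>110)
inb=(W[...,0]>.3)&(W[...,0]<.5)&(W[...,1]<-.2)&(W[...,1]>-.4)
for b,st,c in blobs(br&inb&(z>.08),30): print('plate in box',st,np.round(np.nanmean(W[b],0),4),rect(W,b),np.nanpercentile(z[b],97))
E
```

```text
[-0.201  0.44   0.708  1.429 -0.285  1.377  1.986] [ 0.6255 -0.2433  0.2341] [[-0.995, 0.099, -0.001], [0.099, 0.995, -0.001], [0.001, -0.001, -1.0]]
plate top [ 258  110   13  164 1763] [ 0.6177 -0.2397  0.1446] (array([ 0.6231, -0.2402]), array([0.008 , 0.1199]), 84.9)
plate in box [134 254  35  37 297] [ 0.4497 -0.2943  0.0987] (array([ 0.4484, -0.2918]), array([0.0117, 0.1207]), 2.4) 0.10949019041202872
```

Emit:
{"fn": "carry_out", "kwargs": {"steps": [[0.003, 0.0125, 0, 0, 0, -0.006, 0], [0, 0, 0.14, 0, 0, 0, 0], [0, 0, 0.14, 0, 0, 0, 0], [0, 0, 0.1, 0, 0, 0, 0], [0, 0, 0.05, 0, 0, 0, 0], [0, 0, 0.04, 0, 0, 0, 0], [0, 0, 0, 0, 0, 0, 0], [0, 0, 0, 0, 0, 0, 0]]}}

```text
time_s: 11.5
position: [0.626, -0.2399, 0.1183]
orientation: [[-0.996, 0.09, 0.001], [0.09, 0.996, -0.0], [-0.001, -0.0, -1.0]]
ft_force: [-0.0, -0.2, -0.2]
gripper_width: 0.0427
grip_force: 0.0
```

Emit:
{"fn": "carry_out", "kwargs": {"steps": [[0, 0, 0, 0, 0, 0, -1], [0, 0, 0, 0, 0, 0, -1], [0, 0, 0, 0, 0, 0, -1], [0, 0, 0, 0, 0, 0, -1], [0, 0, 0, 0, 0, 0, -1], [0, 0, 0, 0, 0, 0, -1], [0, 0, 0, 0, 0, 0, -1], [0, 0, 0, 0, 0, 0, -1]], "newtons": 40}}

```text
time_s: 12.17
position: [0.6263, -0.2401, 0.1185]
orientation: [[-0.996, 0.09, 0.002], [0.09, 0.996, -0.001], [-0.002, -0.0, -1.0]]
ft_force: [0.4, -0.6, 6.9]
gripper_width: 0.0072
grip_force: 40.5
```

Emit:
{"fn": "carry_out", "kwargs": {"steps": [[0, 0, -0.06, 0, 0, 0, -1], [0, 0, -0.1, 0, 0, 0, -1], [0, 0, -0.1, 0, 0, 0, -1], [0, 0, -0.12, 0, 0, 0, -1], [0, 0, -0.12, 0, 0, 0, -1], [0.145, -0.0453, 0, 0, 0, 0, -1], [0.145, -0.0453, 0, 0, 0, 0, -1], [0.145, -0.0453, 0, 0, 0, 0, -1], [0.145, -0.0453, 0, 0, 0, 0, -1], [0.145, -0.0453, 0, 0, 0, 0, -1]]}}

```text
time_s: 13.0
position: [0.4378, -0.2797, 0.2412]
orientation: [[-0.996, 0.089, -0.001], [0.089, 0.996, 0.001], [0.001, 0.001, -1.0]]
ft_force: [-0.8, -0.2, -3.0]
gripper_width: 0.0071
grip_force: 39.7
```

Emit:
{"fn": "carry_out", "kwargs": {"steps": [[0.145, -0.0453, 0, 0, 0, 0, -1], [0.145, -0.0453, 0, 0, 0, 0, -1], [0, 0, 0, 0, 0, 0.0765, -1], [0, 0, 0, 0, 0, 0.0765, -1], [0, 0, 0, 0, 0, 0.0765, -1], [0, 0, 0, 0, 0, 0.0765, -1], [0, 0, 0, 0, 0, 0.0765, -1], [0, 0, 0, 0, 0, 0.0765, -1], [0, 0, 0, 0, 0, 0.0765, -1], [0, 0, 0, 0, 0, 0.0765, -1]]}}

```text
time_s: 13.83
position: [0.3652, -0.2956, 0.2416]
orientation: [[-0.491, 0.871, -0.001], [0.871, 0.491, 0.001], [0.001, -0.0, -1.0]]
ft_force: [0.3, -0.3, -4.1]
gripper_width: 0.0074
grip_force: 40.0
```

Emit:
{"fn": "carry_out", "kwargs": {"steps": [[0, 0, 0, 0, 0, 0.0765, -1], [0, 0, 0, 0, 0, 0.0765, -1], [0, 0, 0, 0, 0, 0.0765, -1], [0, 0, 0, 0, 0, 0.0765, -1], [0, 0, 0, 0, 0, 0, -1], [0, 0, 0, 0, 0, 0, -1], [0, 0, 0, 0, 0, 0, -1]]}}

```text
time_s: 14.42
position: [0.3655, -0.2958, 0.2419]
orientation: [[-0.043, 0.999, -0.0], [0.999, 0.043, 0.0], [0.0, -0.0, -1.0]]
ft_force: [0.5, -0.5, -3.6]
gripper_width: 0.0074
grip_force: 40.0
```

```bash
cat > box.py <<'E'
from h import *
s=log();print(np.round(s['joint_pos'],3),np.round(s['position'],4),np.round(s['orientation'],3).tolist(),s['grip_force'])
d=shot('wrist');W=cloud(d);H=hsv(d);z=W[...,2]
br=(H[...,1]>70)&(H[...,0]>8)&(H[...,0]<32)
inb=(W[...,0]>.3)&(W[...,0]<.5)&(W[...,1]<-.2)&(W[...,1]>-.4)
m=br&(abs(z-.06)<.004)&inb;print('rim',m.sum(),rect(W,m))
p=W[m]; 
for y0 in (-.24,-.26,-.28):
    q=np.sort(p[abs(p[:,1]-y0)<.006][:,0]);print(y0,[(np.round(g.mean(),4),len(g)) for g in np.split(q,np.where(np.diff(q)>.006)[0]+1)])
m=br&(z>.075)&inb
for a in(.26,.22,.2,.18,.165,.14,.12,.1,.08): 
  k=m&(abs(z-a)<.008)&(W[...,0]<.41);print(a,k.sum(),rect(W,k) if k.sum()>5 else '')
E
python3 box.py
```

```text
[-0.141 -0.093  0.694  1.896  0.062  1.319  0.579] [ 0.3655 -0.2958  0.2419] [[-0.043, 0.999, -0.0], [0.999, 0.043, 0.0], [0.0, -0.0, -1.0]] 40.02511739730835
rim 2980 (array([ 0.4061, -0.2942]), array([0.109 , 0.1453]), 1.8)
-0.24 [(np.float64(0.3518), 70), (np.float64(0.3746), 69), (np.float64(0.4378), 135)]
-0.26 [(np.float64(0.3516), 43), (np.float64(0.3766), 40), (np.float64(0.4342), 75)]
-0.28 [(np.float64(0.3522), 38), (np.float64(0.3776), 33), (np.float64(0.4351), 73)]
0.26 3022 (array([ 0.3706, -0.2825]), array([0.0208, 0.1005]), 3.6)
0.22 52 (array([ 0.3629, -0.2331]), array([0.0078, 0.0003]), 2.5)
0.2 37 (array([ 0.363 , -0.2332]), array([0.0079, 0.0002]), 1.5)
0.18 28 (array([ 0.3629, -0.2333]), array([0.0076, 0.0002]), 2.7)
0.165 14 (array([ 0.3629, -0.2333]), array([0.0079, 0.0002]), 2.4)
0.14 0 
0.12 0 
0.1 0 
0.08 0
```

Emit:
{"fn": "carry_out", "kwargs": {"steps": [[-0.01, 0.002, 0.14, 0, 0, 0, -1], [0, 0, 0.14, 0, 0, 0, -1], [0, 0, 0.1, 0, 0, 0, -1], [0, 0, 0, 0, 0, 0, -1], [0, 0, 0, 0, 0, 0, -1]]}}

```text
time_s: 14.88
position: [0.3657, -0.298, 0.1468]
orientation: [[-0.04, 0.999, -0.003], [0.999, 0.04, 0.0], [0.001, -0.003, -1.0]]
ft_force: [0.8, -0.1, -4.3]
gripper_width: 0.0073
grip_force: 40.2
```

```bash
python3 box.py
```

```text
[-0.126  0.018  0.733  2.02  -0.012  1.111  0.653] [ 0.3657 -0.298   0.1468] [[-0.04, 0.999, -0.003], [0.999, 0.04, 0.0], [0.001, -0.003, -1.0]] 40.18802046775818
rim 6079 (array([ 0.4058, -0.2938]), array([0.1092, 0.1457]), 1.4)
-0.24 [(np.float64(0.3519), 132), (np.float64(0.3744), 150), (np.float64(0.4376), 275)]
-0.26 [(np.float64(0.3525), 131), (np.float64(0.3755), 144), (np.float64(0.4341), 157)]
-0.28 [(np.float64(0.3535), 125), (np.float64(0.3763), 118), (np.float64(0.4349), 146)]
0.26 0 
0.22 256 (array([ 0.3608, -0.2863]), array([0.0974, 0.0121]), 3.1)
0.2 371 (array([ 0.3666, -0.2949]), array([0.079 , 0.0224]), 2.1)
0.18 4938 (array([ 0.3716, -0.2845]), array([0.022 , 0.1003]), 3.3)
0.165 3333 (array([ 0.3716, -0.2845]), array([0.0221, 0.1003]), 3.4)
0.14 58 (array([ 0.3632, -0.2351]), array([0.0079, 0.0003]), 2.8)
0.12 50 (array([ 0.3633, -0.2353]), array([0.0079, 0.0002]), 1.5)
0.1 35 (array([ 0.3632, -0.2354]), array([0.0077, 0.0002]), 2.2)
0.08 14 (array([ 0.3632, -0.2355]), array([0.0076, 0.0001]), 2.4)
```

Emit:
{"fn": "carry_out", "kwargs": {"steps": [[0, 0, 0.08, 0, 0, 0, -1], [0, 0, 0.08, 0, 0, 0, -1], [0, 0, 0.05, 0, 0, 0, -1], [0, 0, 0.03, 0, 0, 0, -1], [0, 0, 0.013, 0, 0, 0, -1], [0, 0, 0.006, 0, 0, 0, -1], [0, 0, 0, 0, 0, 0, -1], [0, 0, 0, 0, 0, 0, -1]]}}

```text
time_s: 15.6
position: [0.3671, -0.2987, 0.0833]
orientation: [[-0.039, 0.999, 0.001], [0.999, 0.039, -0.001], [-0.001, 0.001, -1.0]]
ft_force: [0.5, -0.5, -5.5]
gripper_width: 0.0071
grip_force: 40.2
```

Emit:
{"fn": "carry_out", "kwargs": {"steps": [[0, 0, 0.006, 0, 0, 0, -1], [0, 0, 0.004, 0, 0, 0, -1], [0, 0, 0, 0, 0, 0, -1], [0, 0, 0, 0, 0, 0, -1]]}}

```text
time_s: 15.93
position: [0.3664, -0.2983, 0.0799]
orientation: [[-0.039, 0.999, 0.0], [0.999, 0.039, -0.0], [-0.0, 0.0, -1.0]]
ft_force: [-0.8, 0.1, -4.7]
gripper_width: 0.0076
grip_force: 40.2
```

Emit:
{"fn": "carry_out", "kwargs": {"steps": [[0, 0, 0.005, 0, 0, 0, -1], [0, 0, 0, 0, 0, 0, -1], [0, 0, 0, 0, 0, 0, -1]]}}

```text
time_s: 16.18
position: [0.3668, -0.2989, 0.0794]
orientation: [[-0.039, 0.999, 0.001], [0.999, 0.039, -0.001], [-0.001, 0.001, -1.0]]
ft_force: [-1.7, -1.0, 4.6]
gripper_width: 0.0073
grip_force: 41.7
```

Emit:
{"fn": "carry_out", "kwargs": {"steps": [[0, 0, 0, 0, 0, 0, -0.4], [0, 0, 0, 0, 0, 0, -0.4], [0, 0, 0, 0, 0, 0, -0.4], [0, 0, 0, 0, 0, 0, -0.4], [0, 0, -0.06, 0, 0, 0, -0.4], [0, 0, -0.12, 0, 0, 0, -0.4], [0, 0, -0.16, 0, 0, 0, -0.4], [0, 0, -0.16, 0, 0, 0, 0], [0, 0, -0.16, 0, 0, 0, 0.5], [0, 0, -0.16, 0, 0, 0, 0.9]]}}

```text
time_s: 17.02
position: [0.3658, -0.2982, 0.2857]
orientation: [[-0.039, 0.999, 0.001], [0.999, 0.039, 0.0], [0.0, 0.001, -1.0]]
ft_force: [2.4, -0.2, 0.5]
gripper_width: 0.061
grip_force: 0.0
```

Emit:
{"fn": "carry_out", "kwargs": {"steps": [[0, 0, -0.16, 0, 0, 0, 0.9], [0.13, 0.087, 0, 0, 0, 0, 0.9], [0.13, 0.087, 0, 0, 0, 0, 0.9], [0.13, 0.087, 0, 0, 0, 0, 0.9], [0.13, 0.087, 0, 0, 0, 0, 0.9], [0.13, 0.087, 0, 0, 0, 0, 0.9], [0.13, 0.087, 0, 0, 0, 0, 0.9], [0.13, 0.087, 0, 0, 0, 0, 0.9], [0.13, 0.087, 0, 0, 0, 0, 0.9], [0.13, 0.087, 0, 0, 0, 0, 0.9]]}}

```text
time_s: 17.85
position: [0.5513, 0.0035, 0.3235]
orientation: [[-0.039, 0.999, 0.0], [0.999, 0.039, 0.0], [0.0, 0.0, -1.0]]
ft_force: [1.0, -1.1, 0.1]
gripper_width: 0.0808
grip_force: 0.0
```

```bash
python3 -c "
from h import *
s=log();print(np.round(s['joint_pos'],3),np.round(s['position'],4))"
```

```text
[-0.43   0.093  0.374  1.577 -0.034  1.479 -0.015] [0.5513 0.0035 0.3235]
```

Emit:
{"fn": "carry_out", "kwargs": {"steps": [[0, 0, 0, 0, 0.075, 0, 0.9], [0, 0, 0, 0, 0.075, 0, 0.9], [0, 0, 0, 0, 0.075, 0, 0.9], [0, 0, 0, 0, 0.075, 0, 0.9], [0, 0, 0, 0, 0.075, 0, 0.9], [0, 0, 0, 0, 0, 0, 0.9]]}}

```text
time_s: 18.35
position: [0.55, -0.0028, 0.3211]
orientation: [[-0.023, 1.0, -0.02], [0.828, 0.031, 0.56], [0.56, -0.004, -0.829]]
ft_force: [-0.4, -1.7, -1.0]
gripper_width: 0.0813
grip_force: 0.0
```

```bash
python3 -c "
from h import *
s=log();print(np.round(s['joint_pos'],3),np.round(s['position'],4))"
```

```text
[-0.143  0.217  0.501  1.587 -0.647  1.618  0.443] [ 0.55   -0.0028  0.3211]
```

Emit:
{"fn": "carry_out", "kwargs": {"steps": [[0, 0, 0, 0.075, 0, 0, 0.9], [0, 0, 0, 0.075, 0, 0, 0.9], [0, 0, 0, 0.075, 0, 0, 0.9], [0, 0, 0, 0.075, 0, 0, 0.9], [0, 0, 0, 0, 0, 0, 0.9]]}}

```text
time_s: 18.77
position: [0.552, 0.0049, 0.3177]
orientation: [[-0.032, 0.873, -0.487], [0.831, 0.294, 0.471], [0.555, -0.39, -0.735]]
ft_force: [0.7, 1.2, -3.0]
gripper_width: 0.081
grip_force: 0.0
```

```bash
cat > kin.py <<'E'
from h import *
from scipy.spatial.transform import Rotation as R
from scipy.optimize import least_squares
L=[json.loads(l) for l in open('log.jsonl')]
Q=np.array([l[0] for l in L]);P=np.array([l[1] for l in L]);O=np.array([l[2] for l in L])
Rz=lambda a:R.from_euler('z',a);Ry=lambda a:R.from_euler('y',a)
def fk(p,q):
    h,a,b,c,o1,o7,e1,e2=p[:8];s=p[8:]
    r=Rz(s[0]*q[0]+o1)*Ry(q[1]);x=np.array([0,0,h])+r.apply([0,0,a])
    r=r*Rz(s[1]*q[2]);x=x+r.apply([e1,0,0]);r=r*Ry(q[3]);x=x+r.apply([-e2,0,b])
    r=r*Rz(s[2]*q[4])*Ry(q[5]);x=x+r.apply([0,0,c]);r=r*Rz(s[3]*q[6]+o7)
    return x,r
if __name__=='__main__':
    import itertools
    best=None
    for s in itertools.product([1,-1],repeat=4):
        def f(p):
            o=[]
            for q,x,m in zip(Q,P,O):
                X,r=fk(np.r_[p,s],q);o+=[*(X-x),*(.2*(r.inv()*R.from_matrix(m)).as_rotvec())]
            return np.array(o)
        for o1 in(-1.6,0,1.6,3.1):
            for o7 in(-1.6,0,1.6,3.1):
                k=least_squares(f,[.35,.45,.45,.3,o1,o7,0,0])
                if best is None or k.cost<best[0]: best=(k.cost,np.r_[k.x,s],np.abs(k.fun).max())
    print(best);np.save('kin.npy',best[1])
E
python3 kin.py; python3 -c "
from h import *
s=log();print(np.round(s['joint_pos'],3),np.round(s['position'],4))"
```

```text
(np.float64(0.0002629693354385485), array([ 2.37303923e-01,  4.68536597e-01,  5.09134395e-01,  3.59710303e-01,
       -7.15912132e-02,  1.50056803e+00, -1.12119449e-03,  2.99139075e-02,
       -1.00000000e+00, -1.00000000e+00, -1.00000000e+00, -1.00000000e+00]), np.float64(0.014016757985717332))
[-0.109  0.569  0.444  1.207 -0.587  2.078  0.433] [0.552  0.0049 0.3177]
```

```bash
python3 kin.py; cat > ik.py <<'E'
from kin import *
K=np.load('kin.npy')
lo=np.array([-2.58,-.38,-1.3,.25,-1.5,.08,-2.65]);hi=np.array([2.58,2.09,1.39,2.4,4.64,2.09,2.65])
def tool(lam,az,ysign=1):  # lean lam (rad) toward azimuth az; tool y horizontal, perpendicular to az
    h=np.array([np.cos(az),np.sin(az),0]);z=np.sin(lam)*h+np.cos(lam)*np.array([0,0,-1])
    y=ysign*np.cross([0,0,1],h);return np.column_stack([np.cross(y,z),y,z])
def ik(x,M,seeds,w=.01):
    T=R.from_matrix(M);best=None
    for q0 in seeds:
        f=lambda q:np.r_[(lambda X,r:np.r_[X-x,.3*(r.inv()*T).as_rotvec()])(*fk(K,q)),w*.01*(q-(lo+hi)/2)]
        k=least_squares(f,np.clip(q0,lo+.05,hi-.05),bounds=(lo+.03,hi-.03));e=np.abs(k.fun[:6]).max()
        if best is None or e<best[0]-.001: best=(e,k.x)
    return best
E
cat > t.py <<'E'
from ik import *
seeds=[[-.14,.4,.5,1.6,j5,1.2,j7] for j5 in(-.8,.8,2) for j7 in(-1.5,0,1.5)]
D=np.array([.638,-.096]);ey=np.array([.0889,.996])
for name,yy in(('peg3',.03),('peg1',.19)):
  for lam in(45,55,65):
    for az in(-45,-65,-90,-115,90):
      out=[]
      for zz in(.12,.215):
        g=np.r_[D+yy*ey,zz];M=tool(np.radians(lam),np.radians(az));
        for sg in(1,-1):
          M=tool(np.radians(lam),np.radians(az),sg);b=ik(g+M[:,2]*.015,M,seeds);out.append((round(b[0]*1000,1),np.round(b[1],1).tolist()))
      print(name,lam,az,out[0] ,[o[0] for o in out])
for nm,c,m in(('A',(.4145,.2535),133.5),('C',(.573,.3985),123)):
  for lam in(30,40):
    for sg in(1,-1):
      M=tool(np.radians(lam),np.radians(m),sg);h=np.array([np.cos(np.radians(m)),np.sin(np.radians(m))])
      g=np.r_[np.array(c)-h*.025,.034];b=ik(g+M[:,2]*.015,M,seeds);print(nm,lam,sg,round(b[0]*1000,1),np.round(b[1],2))
E
timeout 500 python3 t.py
```

```text
(np.float64(0.00035402512291393847), array([ 0.24836711,  0.45923727,  0.50695201,  0.36056934, -0.07006679,
        1.50378391,  0.00239571,  0.02859915, -1.        , -1.        ,
       -1.        , -1.        ]), np.float64(0.012937630602220862))
peg3 45 -45 (np.float64(0.0), [-0.1, 0.2, -0.2, 2.1, 1.2, 0.7, -0.4]) [np.float64(0.0), np.float64(0.0), np.float64(0.0), np.float64(23.7)]
peg3 45 -65 (np.float64(0.0), [-0.2, 0.4, -0.2, 1.9, 1.1, 1.0, -0.6]) [np.float64(0.0), np.float64(0.0), np.float64(0.0), np.float64(0.0)]
peg3 45 -90 (np.float64(0.0), [-0.2, 0.5, -0.2, 1.7, 0.9, 1.4, -0.7]) [np.float64(0.0), np.float64(0.0), np.float64(0.0), np.float64(0.0)]
peg3 45 -115 (np.float64(0.0), [-0.2, 0.7, -0.1, 1.4, 0.7, 1.6, -0.9]) [np.float64(0.0), np.float64(0.0), np.float64(0.0), np.float64(0.0)]
peg3 45 90 (np.float64(0.0), [0.4, 0.6, -0.0, 1.5, -0.7, 1.4, -2.5]) [np.float64(0.0), np.float64(0.0), np.float64(0.0), np.float64(0.0)]
peg3 55 -45 (np.float64(0.0), [-0.2, 0.3, -0.2, 2.2, 1.5, 0.9, -0.8]) [np.float64(0.0), np.float64(0.0), np.float64(0.0), np.float64(0.0)]
peg3 55 -65 (np
[... 3064 characters left out ...]
t64(0.0), [-0.5, 1.1, -0.1, 1.0, 0.7, 2.0, -1.0]) [np.float64(0.0), np.float64(0.0), np.float64(0.0), np.float64(0.0)]
peg1 65 90 (np.float64(0.0), [0.5, 0.7, -0.3, 1.6, -0.9, 1.4, -2.5]) [np.float64(0.0), np.float64(0.0), np.float64(0.0), np.float64(0.0)]
A 30 1 0.0 [-0.17  0.4  -0.11  1.95 -0.44  1.12 -2.4 ]
A 30 -1 0.0 [ 0.7   0.86 -1.27  1.95  0.36  1.09  0.05]
A 40 1 0.0 [-0.08  0.5  -0.13  1.89 -0.52  1.24 -2.3 ]
A 40 -1 0.0 [ 0.72  1.   -1.26  1.89  0.31  1.16  0.12]
C 30 1 0.0 [-0.51  0.68  0.15  1.51 -0.65  1.19 -2.62]
C 30 -1 0.0 [ 0.26  0.98 -1.06  1.51  0.33  1.09 -0.14]
C 40 1 0.0 [-0.23  0.75 -0.16  1.48 -0.6   1.21 -2.62]
C 40 -1 0.0 [ 0.34  1.11 -1.14  1.48  0.29  1.13 -0.06]
```

```bash
cat > plan.py <<'E'
from ik import *
def shells(n='scene'):
    d=shot(n);W=cloud(d);H=hsv(d);z=W[...,2];out=[]
    br=(H[...,0]>12)&(H[...,0]<32)&(H[...,1]>110)&(z>.028)&(z<.075)&(W[...,0]>.3)&(W[...,0]<.75)&(W[...,1]>.1)&(W[...,1]<.6)
    for b,st,c in blobs(br,120):
        (c,sz,a)=rect(W,b)
        if sz[0]>sz[1]: a-=90
        m=a+90   # long axis
        m=m if 60<m<200 else m+180
        out.append((c,sz,m));print(n,c,sz,'axis',round(m,1),'zmax',round(np.nanpercentile(W[b][:,2],95),3))
    return out
def plan(x,M,tag=''):
    s=log();P=s['position'];O=s['orientation'];rv=R.from_matrix(O.T@M).as_rotvec()/(np.pi/2)
    n=max(1,int(np.ceil(np.linalg.norm(rv)*90/7)));dx=M.T@(np.asarray(x)-P)/.25;k=max(1,int(np.ceil(np.linalg.norm(dx)*250/39)))
    print(tag,'q',np.round(s['joint_pos'],2),'rot',np.round(rv,4),'/',n,'=',np.round(rv/n,4),'| shift(after rot)',np.round(dx,4),'/',k,'=',np.round(dx/k,4))
def grasp(c,m,beta=35,off=.02,tip=.014,back=.13,zc=.032):
    h=np.array([np.cos(np.radians(m)),np.sin(np.radians(m))]);M=tool(np.radians(beta),np.radians(m),-1)
    g=np.r_[np.asarray(c)-off*h,zc];return g+M[:,2]*(tip-back),M
E
python3 - <<'E'
from plan import *
for n in('scene','side'): sh=shells(n)
x,M=grasp((.573,.3985),123);print(x);plan(x,M)
E
```

```text
scene [0.4974 0.3297] [0.0404 0.1064] axis 132.4 zmax 0.056
scene [0.5741 0.3977] [0.0409 0.106 ] axis 123.4 zmax 0.056
scene [0.4137 0.254 ] [0.0371 0.104 ] axis 134.6 zmax 0.056
side [0.4139 0.2541] [0.0411 0.1   ] axis 134.3 zmax 0.056
side [0.4986 0.3313] [0.0387 0.101 ] axis 129.7 zmax 0.056
side [0.5725 0.399 ] [0.0399 0.1005] axis 122.7 zmax 0.056
[0.62013027 0.32592575 0.12702164]
 q [-0.11  0.56  0.45  1.21 -0.59  2.07  0.43] rot [-0.1033 -0.0517 -0.2771] / 4 = [-0.0258 -0.0129 -0.0693] | shift(after rot) [0.3192 0.9357 1.1739] / 10 = [0.0319 0.0936 0.1174]
```

Emit:
{"fn": "carry_out", "kwargs": {"steps": [[0, 0, 0, -0.0258, -0.0129, -0.0693, 0.8], [0, 0, 0, -0.0258, -0.0129, -0.0693, 0.8], [0, 0, 0, -0.0258, -0.0129, -0.0693, 0.8], [0, 0, 0, -0.0258, -0.0129, -0.0693, 0.8], [0.032, 0.0936, 0.1174, 0, 0, 0, 0.8], [0.032, 0.0936, 0.1174, 0, 0, 0, 0.8], [0.032, 0.0936, 0.1174, 0, 0, 0, 0.8], [0.032, 0.0936, 0.1174, 0, 0, 0, 0.8], [0.032, 0.0936, 0.1174, 0, 0, 0, 0.8], [0.032, 0.0936, 0.1174, 0, 0, 0, 0.8]]}}

```text
time_s: 19.7
position: [0.5925, 0.1966, 0.2096]
orientation: [[-0.448, 0.841, -0.304], [0.688, 0.541, 0.484], [0.572, 0.008, -0.821]]
ft_force: [0.1, 0.2, 0.8]
gripper_width: 0.077
grip_force: 0.0
```

Emit:
{"fn": "carry_out", "kwargs": {"steps": [[0.032, 0.0936, 0.1174, 0, 0, 0, 0.8], [0.032, 0.0936, 0.1174, 0, 0, 0, 0.8], [0.032, 0.0936, 0.1174, 0, 0, 0, 0.8], [0.032, 0.0936, 0.1174, 0, 0, 0, 0.8], [0, 0, 0, 0, 0, 0, 0.8], [0, 0, 0, 0, 0, 0, 0.8], [0, 0, 0, 0, 0, 0, 0.8]]}}

```text
time_s: 20.28
position: [0.6206, 0.3244, 0.1322]
orientation: [[-0.448, 0.84, -0.307], [0.687, 0.542, 0.483], [0.572, 0.006, -0.82]]
ft_force: [-0.0, -0.6, -0.0]
gripper_width: 0.0767
grip_force: 0.0
```

```bash
python3 - <<'E'
from plan import *
s=bot.get_state();print(np.round(s['position'],4))
x,M=grasp((.573,.3985),123);plan(x,M)
d=shot('wrist');cv2.imwrite('pics/w3.png',d['frame'][:,:,::-1]);np.savez('w3.npz',**d)
W=cloud(d);H=hsv(d);z=W[...,2]
br=(H[...,0]>12)&(H[...,0]<32)&(H[...,1]>110)&(z>.03)&(z<.07)
for b,st,c in blobs(br,300): print(st,rect(W,b),np.nanpercentile(z[b],97))
shells('side')
E
```

```text
[0.6206 0.3244 0.1322]
 q [-0.41  0.65  0.23  1.37 -0.71  1.43  0.57] rot [0.0038 0.001  0.0007] / 1 = [0.0038 0.001  0.0007] | shift(after rot) [-0.007   0.0018  0.0203] / 1 = [-0.007   0.0018  0.0203]
[ 233  100   56  129 6475] (array([0.5731, 0.3983]), array([0.0427, 0.1001]), 33.1) 0.05364216898824379
[ 105  119   61  135 7237] (array([0.4992, 0.3305]), array([0.0421, 0.1001]), 40.3) 0.05361654497002372
[   0  143   19  130 2121] (array([0.4285, 0.2659]), array([0.0114, 0.1   ]), 40.7) 0.04345719100915382
side [0.4147 0.253 ] [0.0412 0.1005] axis 134.5 zmax 0.056
side [0.4992 0.3296] [0.0395 0.1018] axis 130.6 zmax 0.056
side [0.5728 0.3994] [0.0385 0.1002] axis 122.9 zmax 0.056
```

View pics/w3.png

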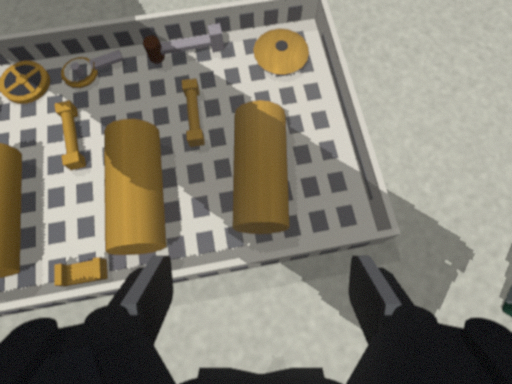

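The wrist view shows shell C at (261,167) between the open fingers, B at (133,185), and A at the left edge. The closed base ends face the camera's lower side and the mouths point up. The bracket at (80,270) is clear.

Emit:
{"fn": "carry_out", "kwargs": {"steps": [[-0.007, 0.002, 0.12, 0.0038, 0.001, 0, 0.8], [0, 0, 0.12, 0, 0, 0, 0.8], [0, 0, 0.12, 0, 0, 0, 0.8], [0, 0, 0.1, 0, 0, 0, 0.8], [0, 0, 0.05, 0, 0, 0, 0.8], [0, 0, 0, 0, 0, 0, 0.8], [0, 0, 0, 0, 0, 0, 0.8]]}}

```text
time_s: 20.97
position: [0.5818, 0.385, 0.0256]
orientation: [[-0.446, 0.838, -0.315], [0.686, 0.546, 0.481], [0.575, -0.002, -0.818]]
ft_force: [1.1, -1.1, 0.8]
gripper_width: 0.077
grip_force: 0.0
```

```bash
python3 - <<'E'
from plan import *
s=bot.get_state();print(np.round(s['position'],4),np.round(s['ft_force'],1))
x,M=grasp((.573,.3985),123,back=0);plan(x,M)
E
```

```text
[0.5818 0.385  0.0256] [ 1.1 -1.1  0.8]
 q [-0.48  0.72  0.18  1.48 -0.76  1.24  0.61] rot [-0.0016 -0.0011  0.0002] / 1 = [-0.0016 -0.0011  0.0002] | shift(after rot) [ 0.0019 -0.0001  0.026 ] / 1 = [ 0.0019 -0.0001  0.026 ]
```

Emit:
{"fn": "carry_out", "kwargs": {"steps": [[0.002, 0, 0.02, 0, 0, 0, 0.8], [0, 0, 0, 0, 0, 0, -1], [0, 0, 0, 0, 0, 0, -1], [0, 0, 0, 0, 0, 0, -1], [0, 0, 0, 0, 0, 0, -1], [0, 0, 0, 0, 0, 0, -1], [0, 0, 0, 0, 0, 0, -1], [0, 0, 0, 0, 0, 0, -1]], "newtons": 50}}

```text
time_s: 21.63
position: [0.58, 0.3882, 0.0218]
orientation: [[-0.446, 0.838, -0.315], [0.686, 0.546, 0.481], [0.575, -0.002, -0.818]]
ft_force: [-0.1, -3.5, 5.5]
gripper_width: 0.0433
grip_force: 50.5
```

Emit:
{"fn": "carry_out", "kwargs": {"steps": [[0.02, 0, -0.03, 0, 0, 0, -1], [0.046, 0, -0.066, 0, 0, 0, -1], [0.07, 0, -0.1, 0, 0, 0, -1], [0.07, 0, -0.1, 0, 0, 0, -1], [0.07, 0, -0.1, 0, 0, 0, -1], [0, 0, 0, 0, 0, 0, -1]]}}

```text
time_s: 22.13
position: [0.5825, 0.3898, 0.1506]
orientation: [[-0.451, 0.837, -0.309], [0.683, 0.547, 0.485], [0.575, 0.008, -0.818]]
ft_force: [0.7, 1.1, -0.0]
gripper_width: 0.0432
grip_force: 51.3
```

Emit:
{"fn": "carry_out", "kwargs": {"steps": [[0.092, 0, -0.131, 0, 0, 0, -1], [0.092, 0, -0.131, 0, 0, 0, -1], [0, 0, 0, 0, -0.075, 0, -1], [0, 0, 0, 0, -0.075, 0, -1], [0, 0, 0, 0, -0.075, 0, -1], [0, 0, 0, 0, -0.075, 0, -1], [0, 0, 0, 0, -0.075, 0, -1], [0, 0, 0, 0, -0.075, 0, -1], [0, 0, 0, 0, -0.075, 0, -1], [0, 0, 0, 0, -0.075, 0, -1]]}}

```text
time_s: 22.97
position: [0.5799, 0.3893, 0.2242]
orientation: [[-0.516, 0.837, 0.18], [0.792, 0.547, -0.273], [-0.327, 0.001, -0.945]]
ft_force: [-0.2, -0.6, -3.6]
gripper_width: 0.0428
grip_force: 51.8
```

Emit:
{"fn": "carry_out", "kwargs": {"steps": [[0, 0, 0, 0, -0.075, 0, -1], [0, 0, 0, 0, -0.075, 0, -1], [0, 0, 0, 0, -0.075, 0, -1], [0, 0, 0, 0, -0.075, 0, -1], [0, 0, 0, 0, -0.075, 0, -1], [0, 0, 0, 0, 0, 0, -1], [0, 0, 0, 0, 0, 0, -1]]}}

```text
time_s: 23.55
position: [0.5782, 0.3903, 0.2197]
orientation: [[-0.338, 0.836, 0.433], [0.507, 0.549, -0.665], [-0.793, -0.006, -0.609]]
ft_force: [0.7, 0.2, -1.4]
gripper_width: 0.0429
grip_force: 51.9
```

```bash
cat >> plan.py <<'E'
def peg(y): return np.array([.638,-.096])+y*np.array([.0889,.996])
def over(y,zg,az=-48,lam=55,tip=.0125,dxy=(0,0)):
    M=tool(np.radians(lam),np.radians(az),1);return np.r_[peg(y)+dxy,zg]+M[:,2]*tip,M
E
python3 - <<'E'
from plan import *
s=bot.get_state();print(np.round(s['position'],4),np.round(s['orientation'],3).tolist(),s['gripper_width'])
x,M=over(.03,.24);plan(x,M)
for n in('scene','side'):
    d=shot(n);np.savez(f'{n}4.npz',**d)
cv2.imwrite('pics/side4.png',cv2.resize(dict(np.load('side4.npz'))['frame'][:,:,::-1],(800,600)))
E
```

```text
[0.5782 0.3903 0.2197] [[-0.338, 0.836, 0.433], [0.507, 0.549, -0.665], [-0.793, -0.006, -0.609]] 0.042852331477480514
 q [-1.36  0.7   0.51  1.34  0.53  1.53 -0.44] rot [-0.08   -0.0284 -0.0543] / 2 = [-0.04   -0.0142 -0.0272] | shift(after rot) [-0.9408 -1.0357  1.2517] / 13 = [-0.0724 -0.0797  0.0963]
```

View pics/side4.png

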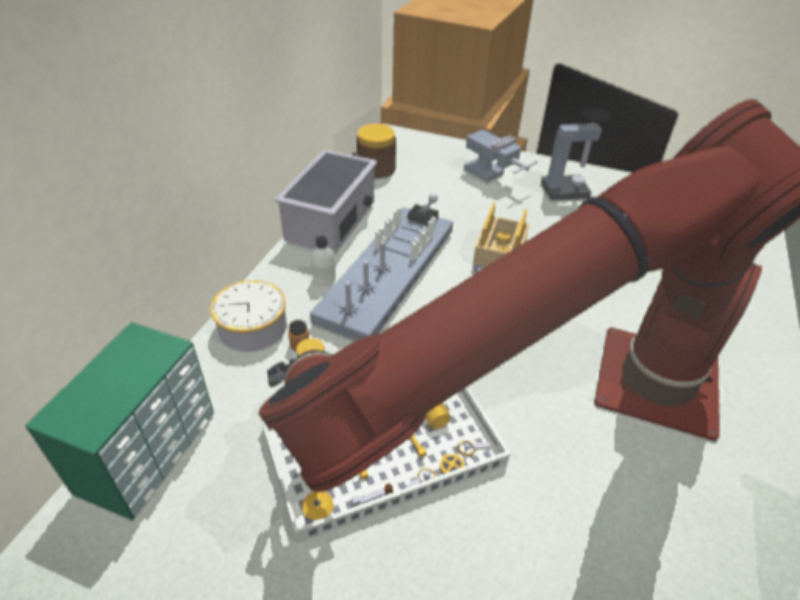

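The side view shows the shell held with its base up at (311,347), clear of the basket. Both plates are standing in the box at (500,235).

Emit:
{"fn": "carry_out", "kwargs": {"steps": [[0, 0, 0, -0.04, -0.0142, -0.0272, -1], [0, 0, 0, -0.04, -0.0142, -0.0272, -1], [-0.0724, -0.08, 0.0963, 0, 0, 0, -1], [-0.0724, -0.08, 0.0963, 0, 0, 0, -1], [-0.0724, -0.08, 0.0963, 0, 0, 0, -1], [-0.0724, -0.08, 0.0963, 0, 0, 0, -1], [-0.0724, -0.08, 0.0963, 0, 0, 0, -1], [-0.0724, -0.08, 0.0963, 0, 0, 0, -1], [-0.0724, -0.08, 0.0963, 0, 0, 0, -1], [-0.0724, -0.08, 0.0963, 0, 0, 0, -1]]}}

```text
time_s: 24.48
position: [0.6219, 0.0979, 0.2312]
orientation: [[-0.377, 0.748, 0.546], [0.434, 0.663, -0.609], [-0.818, 0.007, -0.575]]
ft_force: [0.4, 0.1, -1.1]
gripper_width: 0.0428
grip_force: 52.0
```

Emit:
{"fn": "carry_out", "kwargs": {"steps": [[-0.0724, -0.08, 0.0963, 0, 0, 0, -1], [-0.0724, -0.08, 0.0963, 0, 0, 0, -1], [-0.0724, -0.08, 0.0963, 0, 0, 0, -1], [-0.0724, -0.08, 0.0963, 0, 0, 0, -1], [-0.0724, -0.08, 0.0963, 0, 0, 0, -1], [0, 0, 0, 0, 0, 0, -1], [0, 0, 0, 0, 0, 0, -1]]}}

```text
time_s: 25.07
position: [0.6463, -0.0827, 0.2362]
orientation: [[-0.374, 0.751, 0.544], [0.435, 0.66, -0.612], [-0.819, 0.008, -0.574]]
ft_force: [-0.2, 1.8, -2.9]
gripper_width: 0.0432
grip_force: 52.1
```

```bash
cat > held.py <<'E'
from plan import *
import sys
s=bot.get_state();print(np.round(s['position'],4),np.round(s['orientation'],3).tolist(),s['gripper_width'],np.round(s['ft_force'],1))
x,M=over(float(sys.argv[1]),float(sys.argv[2]));plan(x,M)
d=shot('scene')
W=cloud(d);H=hsv(d);z=W[...,2]
br=(H[...,0]>10)&(H[...,0]<34)&(H[...,1]>90)&(np.linalg.norm(W-s['position'],axis=-1)<.13)
p=W[br];print('n',len(p))
for lo_,hi_ in((.05,.08),(.08,.11),(.11,.14),(.14,.17),(.17,.2),(.2,.23),(.23,.26),(.26,.3)):
    k=p[(p[:,2]>lo_)&(p[:,2]<hi_)]
    if len(k)>15:
        f=least_squares(lambda c:np.hypot(k[:,0]-c[0],k[:,1]-c[1])-.022,k[:,:2].mean(0)+.015*(np.array([.67,-.67])*-1),loss='soft_l1',f_scale=.002)
        print(lo_,len(k),np.round(f.x,4),round(np.abs(f.fun).mean(),4))
print('z range',np.percentile(p[:,2],[1,99]))
cv2.imwrite(sys.argv[3],cv2.resize(d['frame'][170:350,180:340,::-1],None,fx=3,fy=3))
E
python3 held.py .03 .24 pics/s5.png
```

```text
[ 0.6463 -0.0827  0.2362] [[-0.374, 0.751, 0.544], [0.435, 0.66, -0.612], [-0.819, 0.008, -0.574]] 0.04321943354102121 [-0.2  1.8 -2.9]
 q [-1.16  0.13  0.82  2.1   1.11  0.9  -0.35] rot [-0.0037 -0.0003 -0.0085] / 1 = [-0.0037 -0.0003 -0.0085] | shift(after rot) [ 0.0242  0.0276 -0.0114] / 1 = [ 0.0242  0.0276 -0.0114]
n 491
0.17 68 [ 0.639  -0.0723] 0.0007
0.2 82 [ 0.6391 -0.0722] 0.0006
0.23 91 [ 0.6388 -0.0722] 0.0007
0.26 250 [ 0.6385 -0.0721] 0.0064
z range [0.17816746 0.27663176]
```

View pics/s5.png

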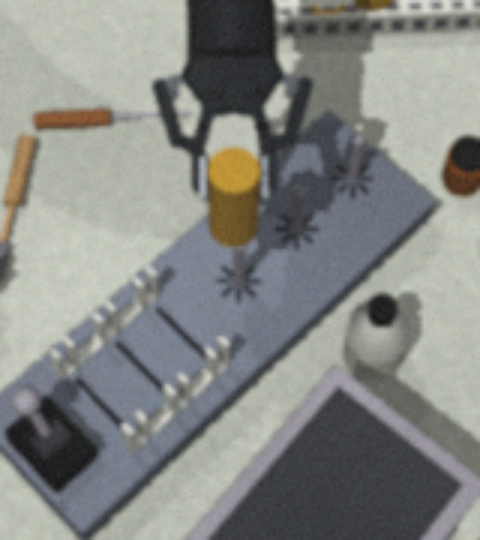

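The scene crop shows the shell upright above peg 3, with its axis at (0.639, -0.072) and its mouth down. The peg foot is at (238,282) in the crop.

Emit:
{"fn": "carry_out", "kwargs": {"steps": [[0.011, 0.022, -0.016, 0, 0, 0, -1], [0, 0, 0, 0, 0, 0, -1], [0.0786, -0.001, 0.0551, 0, 0, 0, -1], [0.0786, -0.001, 0.0551, 0, 0, 0, -1], [0.0786, -0.001, 0.0551, 0, 0, 0, -1], [0.0786, -0.001, 0.0551, 0, 0, 0, -1], [0.0786, -0.001, 0.0551, 0, 0, 0, -1], [0, 0, 0, 0, 0, 0, -1], [0, 0, 0, 0, 0, 0, -1]]}}

```text
time_s: 25.87
position: [0.6477, -0.0694, 0.1149]
orientation: [[-0.382, 0.744, 0.549], [0.424, 0.669, -0.611], [-0.821, -0.001, -0.571]]
ft_force: [-0.3, 0.8, -1.5]
gripper_width: 0.0428
grip_force: 52.1
```

Emit:
{"fn": "carry_out", "kwargs": {"steps": [[0.01, 0, 0.007, 0, 0, 0, -1], [0.01, 0, 0.007, 0, 0, 0, -1], [0, 0, 0, 0, 0, 0, -1], [0, 0, 0, 0, 0, 0, -1]]}}

```text
time_s: 26.2
position: [0.6481, -0.0698, 0.1098]
orientation: [[-0.379, 0.745, 0.549], [0.428, 0.667, -0.61], [-0.821, 0.004, -0.571]]
ft_force: [1.0, 0.3, -2.0]
gripper_width: 0.0432
grip_force: 52.1
```

Emit:
{"fn": "carry_out", "kwargs": {"steps": [[0.008, 0, 0.0056, 0, 0, 0, -1], [0, 0, 0, 0, 0, 0, -1], [0, 0, 0, 0, 0, 0, -1]]}}

```text
time_s: 26.45
position: [0.6486, -0.0703, 0.1078]
orientation: [[-0.378, 0.745, 0.549], [0.427, 0.667, -0.611], [-0.822, 0.003, -0.57]]
ft_force: [-0.3, 0.8, 5.7]
gripper_width: 0.043
grip_force: 52.3
```

Emit:
{"fn": "carry_out", "kwargs": {"steps": [[0.006, 0, 0.0042, 0, 0, 0, -1], [0, 0, 0, 0, 0, 0, -1], [0, 0, 0, 0, 0, 0, -1]]}}

```text
time_s: 26.7
position: [0.6493, -0.0708, 0.1077]
orientation: [[-0.376, 0.746, 0.55], [0.425, 0.666, -0.613], [-0.823, 0.003, -0.568]]
ft_force: [-10.3, 4.5, 23.4]
gripper_width: 0.0425
grip_force: 53.8
```

Emit:
{"fn": "carry_out", "kwargs": {"steps": [[-0.005, 0, -0.0035, 0, 0, 0, -1], [0, 0, 0, 0, 0, 0, 0.2], [0, 0, 0, 0, 0, 0, 0.4], [0, 0, 0, 0, 0, 0, 0.5], [0, 0, 0, 0, 0, 0, 0.5], [0, 0, 0, 0, 0, 0, 0.5], [0, 0, -0.04, 0, 0, 0, 0.5], [0, 0, -0.1, 0, 0, 0, 0.5], [0, 0, -0.15, 0, 0, 0, 0.5], [0, 0, -0.15, 0, 0, 0, 0.5]]}}

```text
time_s: 27.53
position: [0.586, -0.0036, 0.1695]
orientation: [[-0.38, 0.746, 0.547], [0.426, 0.666, -0.613], [-0.821, -0.0, -0.571]]
ft_force: [0.3, 0.6, -0.3]
gripper_width: 0.0643
grip_force: 0.0
```

```bash
cat > look.py <<'E'
from plan import *
import sys
for n in('scene','side'): sh=shells(n)
d=shot('scene');W=cloud(d);H=hsv(d);z=W[...,2]
br=(H[...,0]>10)&(H[...,0]<34)&(H[...,1]>90)&(abs(W[...,0]-.645)<.06)&(W[...,1]>-.11)&(W[...,1]<.14)&(z>.046)&(z<.2)
for b,st,c in blobs(br,60):
    p=W[b]
    for lo_,hi_ in((.05,.085),(.085,.135)):
        k=p[(p[:,2]>lo_)&(p[:,2]<hi_)]
        f=least_squares(lambda c:np.hypot(k[:,0]-c[0],k[:,1]-c[1])-.022,k[:,:2].mean(0)+[-.012,.012],loss='soft_l1',f_scale=.002);print('placed',lo_,len(k),np.round(f.x,4))
    print('z',np.percentile(p[:,2],[1,99]))
E
python3 look.py; python3 - <<'E'
from plan import *
c,m=(.499,.3305),130.3
x,M=grasp(c,m);plan(x,M)
E
```

```text
scene [0.4977 0.3289] [0.0396 0.104 ] axis 132.8 zmax 0.056
side [0.3505 0.2457] [0.0402 0.099 ] axis 137.0 zmax 0.056
side [0.4989 0.331 ] [0.0402 0.1016] axis 132.2 zmax 0.056
placed 0.05 74 [ 0.6415 -0.06  ]
placed 0.085 108 [ 0.6416 -0.06  ]
z [0.05034109 0.14925307]
 q [-1.31  0.2   0.76  2.2   1.08  0.95 -0.58] rot [0.0076 1.0004 0.0213] / 13 = [0.0006 0.077  0.0016] | shift(after rot) [0.6317 0.5846 0.6516] / 7 = [0.0902 0.0835 0.0931]
```

Shell A has been knocked to about (0.35, 0.246), and shell C stands upright on peg 3. I'll take shell B next and raise and re-tilt the tool first.

Emit:
{"fn": "carry_out", "kwargs": {"steps": [[-0.131, 0, -0.092, 0, 0, 0, 0.8], [-0.131, 0, -0.092, 0, 0, 0, 0.8], [0, 0, 0, 0, 0.077, 0, 0.8], [0, 0, 0, 0, 0.077, 0, 0.8], [0, 0, 0, 0, 0.077, 0, 0.8], [0, 0, 0, 0, 0.077, 0, 0.8], [0, 0, 0, 0, 0.077, 0, 0.8], [0, 0, 0, 0, 0.077, 0, 0.8], [0, 0, 0, 0, 0.077, 0, 0.8], [0, 0, 0, 0, 0.077, 0, 0.8]]}}

```text
time_s: 28.52
position: [0.5869, -0.0037, 0.2486]
orientation: [[-0.666, 0.746, 0.019], [0.746, 0.666, -0.021], [-0.028, -0.0, -1.0]]
ft_force: [-1.0, 0.6, 0.6]
gripper_width: 0.0771
grip_force: 0.0
```

Emit:
{"fn": "carry_out", "kwargs": {"steps": [[0, 0, 0, 0, 0.077, 0, 0.8], [0, 0, 0, 0, 0.077, 0, 0.8], [0, 0, 0, 0, 0.077, 0, 0.8], [0, 0, 0, 0, 0.077, 0, 0.8], [0, 0, 0, 0, 0.077, 0, 0.8], [0, 0, 0, 0, 0, 0, 0.8], [0, 0, 0, 0, 0, 0, 0.8]]}}

```text
time_s: 29.1
position: [0.5857, -0.0078, 0.2448]
orientation: [[-0.552, 0.751, -0.362], [0.636, 0.66, 0.4], [0.539, -0.01, -0.842]]
ft_force: [0.6, -0.2, 1.0]
gripper_width: 0.0771
grip_force: 0.0
```

```bash
python3 - <<'E'
from plan import *
c,m=(.4988,.3305),131
x,M=grasp(c,m);plan(x,M)
seeds=[bot.get_state()['joint_pos']]+[[a,.4,b,2.,j5,1.2,j7] for a in(-1,0,.5) for b in(-.8,.5) for j5 in(-.5,.5) for j7 in(-.5,.5)]
for beta in(20,35,45):
  for back in(0,.1):
    x,M=grasp((.3505,.2457),137,beta=beta,back=back);b=ik(x,M,seeds);print(beta,back,np.round(b[0]*1000,1),np.round(b[1],2))
E
```

```text
q [-0.36  0.65  0.83  1.31 -0.68  1.91  1.15] rot [-0.0072  0.0262 -0.0007] / 1 = [-0.0072  0.0262 -0.0007] | shift(after rot) [0.4694 0.6253 0.904 ] / 8 = [0.0587 0.0782 0.113 ]
20 0 0.0 [ 0.23  0.26 -0.68  2.15 -0.18  0.95  0.5 ]
20 0.1 0.0 [-0.04  0.12 -0.31  2.04 -0.28  1.19  0.61]
35 0 0.0 [ 0.76  0.82 -1.27  2.06  0.24  1.07  0.18]
35 0.1 0.0 [ 0.39  0.36 -0.66  1.93 -0.28  1.3   0.68]
45 0 0.0 [ 0.79  1.   -1.27  2.    0.25  1.16  0.2 ]
45 0.1 0.0 [ 0.82  0.9  -1.27  1.86  0.15  1.35  0.29]
```

Emit:
{"fn": "carry_out", "kwargs": {"steps": [[0, 0, 0, -0.0072, 0.0262, 0, 0.8], [0.0587, 0.0782, 0.113, 0, 0, 0, 0.8], [0.0587, 0.0782, 0.113, 0, 0, 0, 0.8], [0.0587, 0.0782, 0.113, 0, 0, 0, 0.8], [0.0587, 0.0782, 0.113, 0, 0, 0, 0.8], [0.0587, 0.0782, 0.113, 0, 0, 0, 0.8], [0.0587, 0.0782, 0.113, 0, 0, 0, 0.8], [0.0587, 0.0782, 0.113, 0, 0, 0, 0.8], [0.0587, 0.0782, 0.113, 0, 0, 0, 0.8]]}}

```text
time_s: 29.85
position: [0.5538, 0.272, 0.1318]
orientation: [[-0.546, 0.75, -0.373], [0.613, 0.661, 0.433], [0.571, 0.008, -0.821]]
ft_force: [0.6, 0.1, 0.8]
gripper_width: 0.0767
grip_force: 0.0
```

Emit:
{"fn": "carry_out", "kwargs": {"steps": [[0, 0, 0, 0, 0, 0, 0.8], [0, 0, 0, 0, 0, 0, 0.8]]}}

```text
time_s: 30.02
position: [0.5525, 0.2731, 0.1313]
orientation: [[-0.548, 0.747, -0.377], [0.61, 0.665, 0.431], [0.573, 0.006, -0.82]]
ft_force: [0.5, -1.4, 0.5]
gripper_width: 0.0771
grip_force: 0.0
```

```bash
cat > pre.py <<'E'
from plan import *
import sys
cx,cy,m,fn=float(sys.argv[1]),float(sys.argv[2]),float(sys.argv[3]),sys.argv[4]
s=bot.get_state();print(np.round(s['position'],4))
d=shot('wrist');cv2.imwrite(fn,d['frame'][:,:,::-1])
W=cloud(d);H=hsv(d);z=W[...,2]
br=(H[...,0]>12)&(H[...,0]<32)&(H[...,1]>110)&(z>.03)&(z<.07)
for b,st,c in blobs(br,300): print(st,rect(W,b),np.nanpercentile(z[b],97))
x,M=grasp((cx,cy),m,back=0);plan(x,M)
E
python3 pre.py .4988 .3305 131 pics/w6.png; python3 look.py
```

```text
[0.5525 0.2731 0.1313]
[   9   72   78  126 7177] (array([0.3495, 0.243 ]), array([0.0428, 0.1004]), 43.1) 0.053573641662390856
[ 227  110   57  131 6708] (array([0.4982, 0.3299]), array([0.0427, 0.0997]), 41.1) 0.053627639391889165
 q [-0.72  0.65  0.72  1.53 -0.87  1.6   0.91] rot [0.0003 0.0014 0.0069] / 1 = [0.0003 0.0014 0.0069] | shift(after rot) [-0.0292 -0.0089  0.5238] / 4 = [-0.0073 -0.0022  0.131 ]
scene [0.3505 0.2424] [0.0409 0.1028] axis 133.4 zmax 0.056
side [0.3505 0.2464] [0.0419 0.0979] axis 138.0 zmax 0.056
side [0.4985 0.3315] [0.0397 0.0978] axis 130.0 zmax 0.056
placed 0.05 72 [ 0.6414 -0.0602]
placed 0.085 112 [ 0.6415 -0.0602]
z [0.04857819 0.14961383]
```

View pics/w6.png

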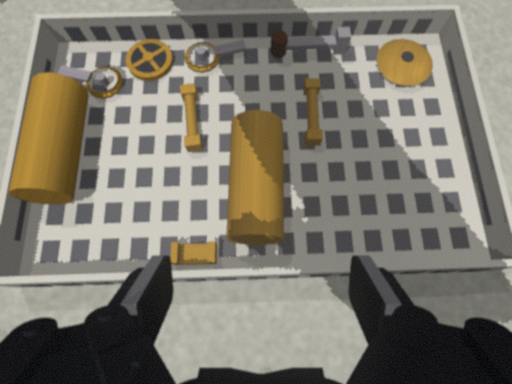

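The wrist view shows shell B at (257,177), clear on both sides. Shell A has rolled up against the basket's left wall at (48,137), and the bracket at (193,252) is just outside the left finger's path.

Emit:
{"fn": "carry_out", "kwargs": {"steps": [[-0.029, -0.009, 0, 0, 0, 0.007, 0.5], [0, 0, 0.12, 0, 0, 0, 0.5], [0, 0, 0.12, 0, 0, 0, 0.5], [0, 0, 0.12, 0, 0, 0, 0.5], [0, 0, 0.1, 0, 0, 0, 0.5], [0, 0, 0.04, 0, 0, 0, 0.5], [0, 0, 0, 0, 0, 0, 0.5], [0, 0, 0, 0, 0, 0, 0.5]]}}

```text
time_s: 30.88
position: [0.5107, 0.3164, 0.0254]
orientation: [[-0.534, 0.758, -0.374], [0.622, 0.652, 0.434], [0.573, -0.001, -0.82]]
ft_force: [-0.1, -0.4, 0.5]
gripper_width: 0.0643
grip_force: 0.0
```

```bash
python3 - <<'E'
from plan import *
s=bot.get_state();print(np.round(s['position'],4),np.round(s['ft_force'],1))
x,M=grasp((.4984,.330),131,back=0);plan(x,M)
E
```

```text
[0.5107 0.3164 0.0254] [-0.1 -0.4  0.5]
 q [-0.79  0.72  0.66  1.68 -0.95  1.41  0.96] rot [ 0.0013  0.0006 -0.0028] / 1 = [ 0.0013  0.0006 -0.0028] | shift(after rot) [ 0.0095 -0.0016  0.0306] / 1 = [ 0.0095 -0.0016  0.0306]
```

Emit:
{"fn": "carry_out", "kwargs": {"steps": [[0.009, -0.0016, 0.024, 0, 0, 0, 0.5], [0, 0, 0, 0, 0, 0, -1], [0, 0, 0, 0, 0, 0, -1], [0, 0, 0, 0, 0, 0, -1], [0, 0, 0, 0, 0, 0, -1], [0, 0, 0, 0, 0, 0, -1], [0, 0, 0, 0, 0, 0, -1]], "newtons": 50}}

```text
time_s: 31.47
position: [0.5068, 0.321, 0.0223]
orientation: [[-0.535, 0.758, -0.374], [0.62, 0.653, 0.435], [0.573, 0.0, -0.819]]
ft_force: [-0.9, -2.1, 6.6]
gripper_width: 0.0432
grip_force: 50.8
```

Emit:
{"fn": "carry_out", "kwargs": {"steps": [[0.02, 0, -0.03, 0, 0, 0, -1], [0.046, 0, -0.066, 0, 0, 0, -1], [0.075, 0, -0.107, 0, 0, 0, -1], [0.085, 0, -0.122, 0, 0, 0, -1], [0.085, 0, -0.122, 0, 0, 0, -1], [0.085, 0, -0.122, 0, 0, 0, -1], [0.085, 0, -0.122, 0, 0, 0, -1], [0, 0, 0, 0, 0, 0, -1]]}}

```text
time_s: 32.13
position: [0.5091, 0.321, 0.2398]
orientation: [[-0.54, 0.757, -0.368], [0.618, 0.653, 0.438], [0.572, 0.009, -0.82]]
ft_force: [1.3, -0.9, -0.9]
gripper_width: 0.0431
grip_force: 51.2
```

Emit:
{"fn": "carry_out", "kwargs": {"steps": [[0, 0, 0, 0, -0.077, 0, -1], [0, 0, 0, 0, -0.077, 0, -1], [0, 0, 0, 0, -0.077, 0, -1], [0, 0, 0, 0, -0.077, 0, -1], [0, 0, 0, 0, -0.077, 0, -1], [0, 0, 0, 0, -0.077, 0, -1], [0, 0, 0, 0, -0.077, 0, -1], [0, 0, 0, 0, -0.077, 0, -1], [0, 0, 0, 0, -0.077, 0, -1], [0, 0, 0, 0, -0.077, 0, -1]]}}

```text
time_s: 32.97
position: [0.5065, 0.322, 0.2331]
orientation: [[-0.538, 0.756, 0.372], [0.624, 0.654, -0.427], [-0.567, 0.002, -0.824]]
ft_force: [0.1, -0.0, -2.0]
gripper_width: 0.043
grip_force: 51.2
```

Emit:
{"fn": "carry_out", "kwargs": {"steps": [[0, 0, 0, 0, -0.077, 0, -1], [0, 0, 0, 0, -0.077, 0, -1], [0, 0, 0, 0, -0.077, 0, -1], [0, 0, 0, 0, 0, 0, -1], [0, 0, 0, 0, 0, 0, -1]]}}

```text
time_s: 33.38
position: [0.5055, 0.322, 0.2306]
orientation: [[-0.377, 0.756, 0.536], [0.431, 0.655, -0.621], [-0.82, -0.004, -0.572]]
ft_force: [0.9, -0.6, -0.6]
gripper_width: 0.0433
grip_force: 51.3
```

```bash
python3 - <<'E'
from plan import *
s=bot.get_state();print(np.round(s['position'],4),np.round(s['orientation'],3).tolist(),s['gripper_width'])
x,M=over(.11,.24);plan(x,M)
E
```

```text
[0.5055 0.322  0.2306] [[-0.377, 0.756, 0.536], [0.431, 0.655, -0.621], [-0.82, -0.004, -0.572]] 0.04327724970475939
 q [-1.87  0.63  1.03  1.73  0.43  1.29 -0.34] rot [-0.0111  0.0009 -0.005 ] / 1 = [-0.0111  0.0009 -0.005 ] | shift(after rot) [-0.7751 -0.4026  1.0913] / 9 = [-0.0861 -0.0447  0.1213]
```

Emit:
{"fn": "carry_out", "kwargs": {"steps": [[0, 0, 0, -0.0111, 0.0009, -0.005, -1], [-0.0861, -0.0447, 0.1213, 0, 0, 0, -1], [-0.0861, -0.0447, 0.1213, 0, 0, 0, -1], [-0.0861, -0.0447, 0.1213, 0, 0, 0, -1], [-0.0861, -0.0447, 0.1213, 0, 0, 0, -1], [-0.0861, -0.0447, 0.1213, 0, 0, 0, -1], [-0.0861, -0.0447, 0.1213, 0, 0, 0, -1], [-0.0861, -0.0447, 0.1213, 0, 0, 0, -1], [-0.0861, -0.0447, 0.1213, 0, 0, 0, -1], [-0.0861, -0.0447, 0.1213, 0, 0, 0, -1]]}}

```text
time_s: 34.22
position: [0.6554, 0.0001, 0.234]
orientation: [[-0.38, 0.747, 0.546], [0.436, 0.665, -0.606], [-0.816, 0.008, -0.578]]
ft_force: [0.2, 0.7, -2.0]
gripper_width: 0.0434
grip_force: 51.3
```

Emit:
{"fn": "carry_out", "kwargs": {"steps": [[0, 0, 0, 0, 0, 0, -1], [0, 0, 0, 0, 0, 0, -1]]}}

```text
time_s: 34.38
position: [0.6546, -0.0021, 0.2342]
orientation: [[-0.377, 0.751, 0.542], [0.438, 0.66, -0.61], [-0.816, 0.008, -0.578]]
ft_force: [-0.0, 0.6, -2.1]
gripper_width: 0.0432
grip_force: 51.6
```

```bash
python3 held.py .11 .24 pics/s7.png
```

```text
[ 0.6546 -0.0021  0.2342] [[-0.377, 0.751, 0.542], [0.438, 0.66, -0.61], [-0.816, 0.008, -0.578]] 0.04316236234747407 [-0.   0.6 -2.1]
 q [-1.58  0.42  1.26  2.02  0.74  0.78 -0.19] rot [-0.0033 -0.0032 -0.0082] / 1 = [-0.0033 -0.0032 -0.0082] | shift(after rot) [ 0.0181  0.0217 -0.0165] / 1 = [ 0.0181  0.0217 -0.0165]
n 699
0.11 37 [ 0.6411 -0.0593] 0.0013
0.14 178 [ 0.6355 -0.0556] 0.0076
0.17 73 [0.6478 0.0084] 0.0009
0.2 91 [0.6478 0.0081] 0.0007
0.23 94 [0.6474 0.0078] 0.0008
0.26 226 [0.6468 0.0082] 0.0066
z range [0.12699854 0.27458888]
```

Emit:
{"fn": "carry_out", "kwargs": {"steps": [[0.013, 0.016, -0.018, 0, 0, 0, -1], [0, 0, 0, 0, 0, 0, -1], [0.0783, -0.001, 0.0555, 0, 0, 0, -1], [0.0783, -0.001, 0.0555, 0, 0, 0, -1], [0.0783, -0.001, 0.0555, 0, 0, 0, -1], [0.0783, -0.001, 0.0555, 0, 0, 0, -1], [0.0783, -0.001, 0.0555, 0, 0, 0, -1], [0, 0, 0, 0, 0, 0, -1], [0, 0, 0, 0, 0, 0, -1]]}}

```text
time_s: 35.18
position: [0.654, 0.0111, 0.1137]
orientation: [[-0.383, 0.744, 0.548], [0.426, 0.669, -0.609], [-0.82, 0.0, -0.573]]
ft_force: [0.3, -0.1, -0.3]
gripper_width: 0.0433
grip_force: 51.7
```

Emit:
{"fn": "carry_out", "kwargs": {"steps": [[0.01, 0, 0.007, 0, 0, 0, -1], [0.006, 0, 0.004, 0, 0, 0, -1], [0, 0, 0, 0, 0, 0, -1], [0, 0, 0, 0, 0, 0, -1]]}}

```text
time_s: 35.52
position: [0.6543, 0.0107, 0.1094]
orientation: [[-0.381, 0.744, 0.548], [0.429, 0.668, -0.608], [-0.819, 0.004, -0.574]]
ft_force: [-0.3, -0.2, -1.8]
gripper_width: 0.0433
grip_force: 51.7
```

Emit:
{"fn": "carry_out", "kwargs": {"steps": [[0.0065, 0, 0.0045, 0, 0, 0, -1], [0, 0, 0, 0, 0, 0, -1], [0, 0, 0, 0, 0, 0, -1]]}}

```text
time_s: 35.77
position: [0.6547, 0.0103, 0.1081]
orientation: [[-0.38, 0.745, 0.549], [0.428, 0.667, -0.609], [-0.82, 0.004, -0.572]]
ft_force: [-3.0, 1.7, 8.3]
gripper_width: 0.0428
grip_force: 52.3
```

Emit:
{"fn": "carry_out", "kwargs": {"steps": [[0.0045, 0, 0.0032, 0, 0, 0, -1], [0, 0, 0, 0, 0, 0, -1], [0, 0, 0, 0, 0, 0, -1]]}}

```text
time_s: 36.02
position: [0.6553, 0.0099, 0.1081]
orientation: [[-0.378, 0.745, 0.549], [0.427, 0.667, -0.611], [-0.821, 0.004, -0.571]]
ft_force: [-8.4, 3.4, 20.6]
gripper_width: 0.0432
grip_force: 53.3
```

Emit:
{"fn": "carry_out", "kwargs": {"steps": [[-0.0045, 0, -0.0032, 0, 0, 0, -1], [0, 0, 0, 0, 0, 0, 0.2], [0, 0, 0, 0, 0, 0, 0.4], [0, 0, 0, 0, 0, 0, 0.5], [0, 0, 0, 0, 0, 0, 0.5], [0, 0, 0, 0, 0, 0, 0.5], [0, 0, -0.04, 0, 0, 0, 0.5], [0, 0, -0.1, 0, 0, 0, 0.5], [0, 0, -0.15, 0, 0, 0, 0.5], [0, 0, -0.15, 0, 0, 0, 0.5]]}}

```text
time_s: 36.85
position: [0.5923, 0.0769, 0.1706]
orientation: [[-0.381, 0.746, 0.546], [0.428, 0.666, -0.611], [-0.819, 0.001, -0.573]]
ft_force: [0.9, 1.0, 0.1]
gripper_width: 0.0638
grip_force: 0.0
```

Emit:
{"fn": "carry_out", "kwargs": {"steps": [[-0.131, 0, -0.092, 0, 0, 0, 0.5], [-0.131, 0, -0.092, 0, 0, 0, 0.5], [0, 0, 0, 0, 0, 0, 0.5], [0, 0, 0, 0, 0, 0, 0.5]]}}

```text
time_s: 37.18
position: [0.5938, 0.0787, 0.2509]
orientation: [[-0.381, 0.744, 0.549], [0.432, 0.668, -0.606], [-0.817, 0.006, -0.576]]
ft_force: [0.0, 0.6, -0.1]
gripper_width: 0.064
grip_force: 0.0
```

```bash
python3 look.py; python3 - <<'E'
from plan import *
s=log();print(np.round(s['joint_pos'],2),np.round(s['position'],3))
for n in('scene','side'):
    d=shot(n);W=cloud(d);H=hsv(d);z=W[...,2]
    # basket frame approx: u along long axis
    a=np.radians(41);u=np.array([np.cos(a),np.sin(a)]);v=np.array([-u[1],u[0]])
    U=W[...,:2]@u;V=W[...,:2]@v
    rim=(z>.033)&(z<.05)&(H[...,1]<50)&(U>.35)&(U<.9)&(V>-.2)&(V<.2)
    for b,st,c in blobs(rim,20): print(n,st,rect(W,b),'U',np.round(np.nanpercentile(U[b],[1,99]),4),'V',np.round(np.nanpercentile(V[b],[1,99]),4))
    if n=='scene': cv2.imwrite('pics/s8.png',cv2.resize(d['frame'][100:200,220:380,::-1],None,fx=5,fy=5,interpolation=cv2.INTER_CUBIC)[:, :800])
c=np.array([.350,.243]);print('A U',c@u,'V',c@v)
E
```

```text
scene [0.3488 0.2436] [0.0408 0.1045] axis 132.8 zmax 0.056
side [0.3506 0.2469] [0.0423 0.0983] axis 138.1 zmax 0.056
placed 0.05 79 [0.6476 0.0206]
placed 0.085 115 [0.6478 0.0206]
z [0.04982235 0.14896743]
placed 0.05 70 [ 0.6418 -0.0599]
placed 0.085 115 [ 0.6416 -0.0601]
z [0.04943597 0.1491903 ]
[-1.85  0.37  1.32  2.04  0.74  0.98 -0.27] [0.593 0.077 0.249]
scene [295 119  27   3  57] (array([0.4123, 0.4707]), array([0.0931, 0.0131]), 43.3) U [0.5736 0.6644] V [0.0778 0.0915]
scene [299 118  67  59 338] (array([0.5312, 0.4237]), array([0.2188, 0.2476]), 43.0) U [0.5774 0.789 ] V [-0.1532  0.0958]
scene [243 121  24  58 179] (array([0.3477, 0.2491]), array([0.0805, 0.2482]), 38.2) U [0.391  0.4688] V [-0.1621  0.0827]
scene [270 175  23   3  46] (array([0.4918, 0.2202]), array([0.0719, 0.0112]), 39.2) U [0.4797 0.5514] V [-0.1612 -0.1504]
side [ 167  229  160  113 1168] (array([0.4662, 0.3591]), array([0.392 , 0.2444]), 43.6) U [0.3908 0.7856] V [-0.1607  0.0935]
side [125 259   8  12  27] (array([0.792 , 0.4437]), array([0.0051, 0.0324]), 3.3) U [0.8785 0.8995] V [-0.1971 -0.1725]
A U 0.42357069712266343 V -0.04622623215254394
```

View pics/s8.png

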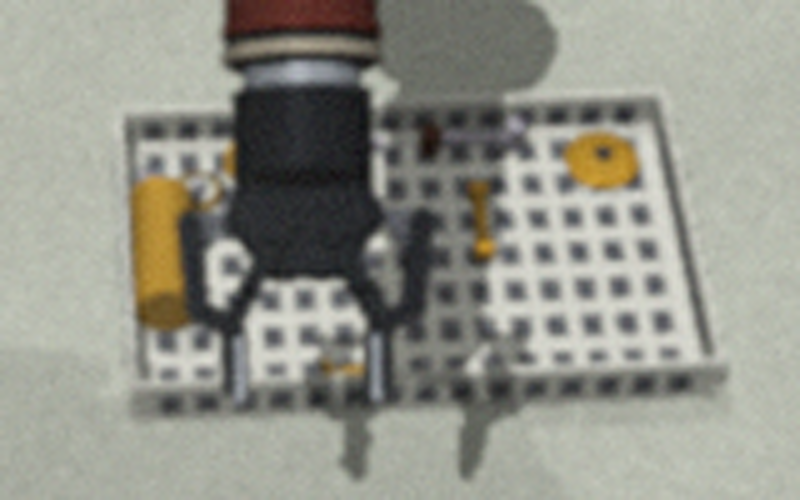

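The scene crop shows shell A at (160,250), about 4 mm from the left wall, so no finger fits on that side. I'll have to push it inward first. Joint 3 is also near its limit at 1.32, so I'll simulate how the controller uses the redundant joint before moving on.

```bash
cat > sim.py <<'E'
from ik import *
def err(q,x,r):
    X,rr=fk(K,q);return np.r_[x-X,(r*rr.inv()).as_rotvec()]
def jac(q):
    X,r=fk(K,q);J=np.zeros((6,7))
    for i in range(7):
        d=q.copy();d[i]+=1e-5;X2,r2=fk(K,d);J[:,i]=np.r_[(X2-X)/1e-5,(r2*r.inv()).as_rotvec()/1e-5]
    return J
def step(q,x,r,k0=0.,qm=None,n=4):
    for _ in range(n):
        J=jac(q);Ji=J.T@np.linalg.inv(J@J.T+1e-5*np.eye(6));dq=Ji@err(q,x,r)
        if k0: dq+=k0/n*(np.eye(7)-Ji@J)@(qm-q)
        q=q+dq
    return q
def run(q,rows,k0=0,qm=None):
    q=np.array(q);x,r=fk(K,q)
    for w in rows:
        x=x+r.apply(np.array(w[:3])*.25);r=r*R.from_rotvec(np.array(w[3:6])*np.pi/2);q=step(q,x,r,k0,qm)
    return q
E
cat > t2.py <<'E'
from sim import *
for i,l in enumerate(L): print(i,np.round(l[0],2),np.round(l[1],3))
E
python3 t2.py; cat > t3.py <<'E'
from sim import *
z0=[0]*6
# peg2 above -> placed+retract+raise : from q(over peg2) to last
seg=[[.013,.016,-.018,0,0,0]]+[[.0783,-.001,.0555,0,0,0]]*5+[[.01,0,.007,0,0,0],[.006,0,.004,0,0,0],[.0065,0,.0045,0,0,0],[0,0,-.44,0,0,0],[-.262,0,-.184,0,0,0]]
# B grasp -> lift -> tilt -> over peg2
seg2=[[.009,-.0016,.024,0,0,0],[.02,0,-.03,0,0,0],[.046,0,-.066,0,0,0],[.075,0,-.107,0,0,0]]+[[.085,0,-.122,0,0,0]]*4
seg3=[[0,0,0,0,-.077,0]]*13
seg4=[[-.0861,-.0447,.1213,0,0,0]]*9
qB=[-.79,.72,.66,1.68,-.95,1.41,.96]
for k0,qm in((0,None),(.02,np.zeros(7)),(.02,(lo+hi)/2),(.02,np.array([-1.232,.333,.04,1.465,-.013,1.343,-.059]))):
    a=run(qB,seg2+seg3,k0,qm);b=run(a,seg4,k0,qm);print(k0,np.round(a,2),'|',np.round(b,2),'|',np.round(run([-1.58,.42,1.26,2.02,.74,.78,-.19],seg,k0,qm),2))
print('true [-1.87  0.63  1.03  1.73  0.43  1.29 -0.34] | [-1.58  0.42  1.26  2.02  0.74  0.78 -0.19] | [-1.85  0.37  1.32  2.04  0.74  0.98 -0.27]')
E
python3 t3.py
```

```text
0 [-0.38  0.21  0.69  1.46 -0.13  1.52  1.78] [ 0.576 -0.156  0.336]
1 [-0.34  0.42  0.64  1.57 -0.26  1.24  1.83] [ 0.636 -0.136  0.171]
2 [-0.32  0.1   0.88  1.77 -0.08  1.31  0.61] [ 0.447 -0.291  0.24 ]
3 [-0.27  0.21  0.87  1.89 -0.18  1.12  0.7 ] [ 0.447 -0.292  0.145]
4 [-0.2   0.44  0.71  1.43 -0.29  1.38  1.99] [ 0.626 -0.243  0.234]
5 [-0.14 -0.09  0.69  1.9   0.06  1.32  0.58] [ 0.365 -0.296  0.242]
6 [-0.13  0.02  0.73  2.02 -0.01  1.11  0.65] [ 0.366 -0.298  0.147]
7 [-0.43  0.09  0.37  1.58 -0.03  1.48 -0.02] [0.551 0.004 0.323]
8 [-0.14  0.22  0.5   1.59 -0.65  1.62  0.44] [ 0.55  -0.003  0.321]
9 [-0.11  0.57  0.44  1.21 -0.59  2.08  0.43] [0.552 0.005 0.318]
10 [-0.11  0.56  0.45  1.21 -0.59  2.07  0.43] [0.551 0.003 0.322]
11 [-0.41  0.65  0.23  1.37 -0.71  1.43  0.57] [0.621 0.324 0.132]
12 [-0.48  0.72  0.18  1.48 -0.76  1.24  0.61] [0.582 0.385 0.026]
13 [-1.36  0.7   0.51  1.34  0.53  1.53 -0.44] [0.578 0.39  0.22 ]
14 [-1.16  0.13  0.82  2.1   1.11  0.9  -0.35] [ 0.646 -0.083  0.236]
15 [-1.31  0.2   0.76  2.2   1.08  0.95 -0.58] [0.588 0.    0.17 ]
16 [-0.36  
[... 398 characters left out ...]
 [-1.88  0.63  1.04  1.73  0.45  1.22 -0.41] | [-1.61  0.44  1.28  2.03  0.74  0.72 -0.26] | [-1.84  0.36  1.32  2.03  0.74  0.97 -0.27]
0.02 [-1.44  0.42  0.41  1.73  0.77  1.39 -0.65] | [-1.04  0.2   0.57  2.03  1.08  0.94 -0.49] | [-1.8   0.31  1.25  2.03  0.79  1.   -0.32]
0.02 [-1.39  0.42  0.35  1.73  0.79  1.4  -0.66] | [-0.96  0.19  0.48  2.03  1.1   0.96 -0.5 ] | [-1.69  0.24  1.1   2.03  0.87  1.06 -0.37]
0.02 [-1.67  0.49  0.71  1.73  0.65  1.31 -0.56] | [-1.34  0.26  0.92  2.03  0.99  0.87 -0.43] | [-1.81  0.33  1.28  2.03  0.77  0.99 -0.3 ]
true [-1.87  0.63  1.03  1.73  0.43  1.29 -0.34] | [-1.58  0.42  1.26  2.02  0.74  0.78 -0.19] | [-1.85  0.37  1.32  2.04  0.74  0.98 -0.27]
```

```bash
cat > t4.py <<'E'
from sim import *
from plan import grasp,over
def goto(q,x,M,rows=None):
    X,r=fk(K,q);rv=(r.inv()*R.from_matrix(M)).as_rotvec();n=max(1,int(np.ceil(np.degrees(np.linalg.norm(rv))/7)))
    tr=[q]
    for i in range(n): tr.append(step(tr[-1],X,r*R.from_rotvec(rv*(i+1)/n),n=2))
    X=fk(K,tr[-1])[0];k=max(1,int(np.ceil(np.linalg.norm(x-X)/.039)))
    for i in range(k): tr.append(step(tr[-1],X+(x-X)*(i+1)/k,R.from_matrix(M),n=2))
    return tr
def path(q,ws):
    T=[q]
    for x,M in ws: T+=goto(T[-1],x,M)
    T=np.array(T);return T,np.minimum(T-lo,hi-T).min(0)
if __name__=='__main__':
    q=np.array([-1.85,.37,1.32,2.04,.74,.98,-.27])
    d=np.radians;u=np.array([.724,.69]);c=np.array([.350,.243])+.028*u
    xA,MA=grasp(c,133,back=.1);xg,_=grasp(c,133,back=0);xl=xg+[0,0,.21]
    def yawed(M,a): return R.from_rotvec([0,0,d(a)]).as_matrix()@M
    tilt=over(.19,.24)
    def tail(): 
        return [(xA,MA),(xg,MA),(xl,MA),(xl,tilt[1]),tilt,(over(.19,.115)[0],tilt[1])]
    S0=fk(K,q)[0]
    cands={'direct':[]}
    V=tool(0,d(131),-1)
    for px in((.5,.2,.3),(.55,.1,.35),(.6,.3,.3)):
      for a1 in(-90,-60,60,90):
        for lam,az in((0,0),(40,131),(40,41),(40,-139)):
          M1=yawed(tool(d(lam),d(az),-1) if az==131 else (R.from_rotvec(d(lam)*np.array([-np.sin(d(az)),np.cos(d(az)),0])).inv()).as_matrix()@V,a1)
          cands[(px,a1,lam,az)]=[(np.array(px),V),(np.array(px),M1)]
          cands[(px,a1,lam,az,'b')]=[(np.array(px),yawed(V,a1)),(np.array(px),M1),(np.array(px),V)]
    res=[]
    for k,w in cands.items():
        try:
            T,m=path(q,w+tail());res.append((m.min(),k,np.round(T[-1],2),np.round(np.abs(T[:,2]).max(),2)))
            if k=='direct': print('direct',np.round(m,2),np.round(T[-1],2))
        except Exception as e: pass
    res.sort(key=lambda t:-t[0])
    for r_ in res[:12]: print(r_)
E
timeout 550 python3 t4.py
```

```text
direct [0.73 0.27 0.07 0.36 0.68 0.15 1.55] [-1.12  0.48  0.55  1.97  1.01  0.86 -0.64]
(np.float64(0.06999999999999984), 'direct', array([-1.12,  0.48,  0.55,  1.97,  1.01,  0.86, -0.64]), np.float64(1.32))
(np.float64(0.06999999999999984), ((0.5, 0.2, 0.3), -90, 0, 0), array([-1.18,  0.5 ,  0.62,  1.97,  0.97,  0.84, -0.61]), np.float64(1.32))
(np.float64(0.06999999999999984), ((0.5, 0.2, 0.3), -90, 0, 0, 'b'), array([-1.22,  0.51,  0.68,  1.97,  0.94,  0.82, -0.6 ]), np.float64(1.32))
(np.float64(0.06999999999999984), ((0.5, 0.2, 0.3), -90, 40, -139, 'b'), array([-1.13,  0.48,  0.56,  1.97,  1.  ,  0.86, -0.64]), np.float64(1.32))
(np.float64(0.06999999999999984), ((0.5, 0.2, 0.3), -60, 0, 0), array([-1.18,  0.5 ,  0.62,  1.97,  0.97,  0.84, -0.62]), np.float64(1.32))
(np.float64(0.06999999999999984), ((0.5, 0.2, 0.3), -60, 0, 0, 'b'), array([-1.21,  0.51,  0.65,  1.97,  0.95,  0.83, -0.6 ]), np.float64(1.32))
(np.float64(0.06999999999999984), ((0.5, 0.2, 0.3), 60, 0, 0), array([-1.28,  0.54,  0.75,  1.97,  0.89,  0.79, -0.56]), np.float64(1.32))
(np.float64(0.06999999999999984), ((0.5, 0.2, 0.3), 60, 40, -139), array([-1.19,  0.5 ,  0.64,  1.97,  0.96,  0.83, -0.61]), np.float64(1.32))
(np.float64(0.06999999999999984), ((0.5, 0.2, 0.3), 90, 0, 0), array([-1.33,  0.56,  0.81,  1.97,  0.85,  0.76, -0.53]), np.float64(1.32))
(np.float64(0.06999999999999984), ((0.5, 0.2, 0.3), 90, 40, -139), array([-1.24,  0.52,  0.7 ,  1.97,  0.92,  0.81, -0.58]), np.float64(1.32))
(np.float64(0.06999999999999984), ((0.6, 0.3, 0.3), -90, 0, 0), array([-1.13,  0.48,  0.56,  1.97,  1.01,  0.86, -0.64]), np.float64(1.32))
(np.float64(0.06999999999999984), ((0.6, 0.3, 0.3), -90, 0, 0, 'b'), array([-0.99,  0.45,  0.39,  1.97,  1.08,  0.92, -0.68]), np.float64(1.32))
```

Plain pseudo-inverse matches the joint readings, and the direct path to A and on to peg 1 keeps every joint within range. I'll re-tilt and move above shell A with the gripper fully open.

Emit:
{"fn": "carry_out", "kwargs": {"steps": [[0, 0, 0, 0, 0.077, 0, 1], [0, 0, 0, 0, 0.077, 0, 1], [0, 0, 0, 0, 0.077, 0, 1], [0, 0, 0, 0, 0.077, 0, 1], [0, 0, 0, 0, 0.077, 0, 1], [0, 0, 0, 0, 0.077, 0, 1], [0, 0, 0, 0, 0.077, 0, 1], [0, 0, 0, 0, 0.077, 0, 1], [0, 0, 0, 0, 0.077, 0, 1], [0, 0, 0, 0, 0.077, 0, 1]]}}

```text
time_s: 38.27
position: [0.5929, 0.0766, 0.249]
orientation: [[-0.652, 0.746, -0.137], [0.731, 0.666, 0.151], [0.204, -0.001, -0.979]]
ft_force: [0.1, 1.1, 0.1]
gripper_width: 0.0853
grip_force: 0.0
```

Emit:
{"fn": "carry_out", "kwargs": {"steps": [[0, 0, 0, 0, 0.077, 0, 1], [0, 0, 0, 0, 0.077, 0, 1], [0, 0, 0, 0, 0.077, 0, 1], [0, 0, 0, 0, 0, 0, 1], [0, 0, 0, 0, 0, 0, 1]]}}

```text
time_s: 38.68
position: [0.5927, 0.0733, 0.2464]
orientation: [[-0.556, 0.75, -0.358], [0.637, 0.661, 0.396], [0.533, -0.008, -0.846]]
ft_force: [0.3, 0.1, 1.4]
gripper_width: 0.0854
grip_force: 0.0
```

```bash
cat > pushplan.py <<'E'
from plan import *
u=np.array([.724,.69])
def pp(c,m,du,tz,off=.012):
    h=np.array([np.cos(np.radians(m)),np.sin(np.radians(m))]);M=tool(np.radians(35),np.radians(m),-1)
    g=np.r_[np.array(c)+du*u-off*h,.048];x=g+M[:,2]*((tz-.048)/M[2,2]);return x,M
if __name__=='__main__':
    sh=shells('scene')
    x,M=pp((.350,.243),133.3,.018,.052);x=x+[0,0,.08];print(x);plan(x,M)
E
python3 pushplan.py
```

```text
[0.37318268 0.24464836 0.132     ]
 q [-0.49  0.63  0.84  1.33 -0.73  1.87  1.05] rot [ 0.008   0.0317 -0.0178] / 1 = [ 0.008   0.0317 -0.0178] | shift(after rot) [ 0.6314 -0.1741  1.0082] / 8 = [ 0.0789 -0.0218  0.126 ]
```

Emit:
{"fn": "carry_out", "kwargs": {"steps": [[0, 0, 0, 0.008, 0.0317, -0.0178, 1], [0.0789, -0.0218, 0.126, 0, 0, 0, 1], [0.0789, -0.0218, 0.126, 0, 0, 0, 1], [0.0789, -0.0218, 0.126, 0, 0, 0, 1], [0.0789, -0.0218, 0.126, 0, 0, 0, 1], [0.0789, -0.0218, 0.126, 0, 0, 0, 1], [0.0789, -0.0218, 0.126, 0, 0, 0, 1], [0.0789, -0.0218, 0.126, 0, 0, 0, 1], [0.0789, -0.0218, 0.126, 0, 0, 0, 1], [0, 0, 0, 0, 0, 0, 1]]}}

```text
time_s: 39.57
position: [0.365, 0.2503, 0.1326]
orientation: [[-0.568, 0.719, -0.401], [0.586, 0.695, 0.416], [0.578, 0.001, -0.816]]
ft_force: [-0.8, 0.1, 0.8]
gripper_width: 0.0854
grip_force: 0.0
```

Emit:
{"fn": "carry_out", "kwargs": {"steps": [[0, 0, 0, 0, 0, 0, 1], [0, 0, 0, 0, 0, 0, 1]]}}

```text
time_s: 39.73
position: [0.3727, 0.2466, 0.1349]
orientation: [[-0.567, 0.724, -0.392], [0.591, 0.69, 0.418], [0.573, 0.005, -0.819]]
ft_force: [0.9, 0.1, 0.9]
gripper_width: 0.0851
grip_force: 0.0
```

```bash
sed -i 's/x,M=pp((.350,.243),133.3,.018,.052);x=x+\[0,0,.08\];print(x);plan(x,M)/x,M=pp((.350,.243),133.3,.018,.052);plan(x,M)/' pushplan.py; python3 pushplan.py; python3 pre.py .350 .243 133.3 pics/w9.png
```

```text
scene [0.3507 0.2417] [0.0401 0.0983] axis 133.4 zmax 0.056
 q [-0.96  0.29  0.81  1.98 -0.71  1.42  0.9 ] rot [0.0014 0.0003 0.0038] / 1 = [0.0014 0.0003 0.0038] | shift(after rot) [-0.1926 -0.0044  0.2696] / 3 = [-0.0642 -0.0015  0.0899]
[0.3735 0.246  0.1348]
[ 200  188   62  144 8013] (array([0.3484, 0.2427]), array([0.0429, 0.1001]), 42.9) 0.05371942670087231
 q [-0.96  0.29  0.81  1.98 -0.71  1.42  0.9 ] rot [0.0016 0.0004 0.0031] / 1 = [0.0016 0.0004 0.0031] | shift(after rot) [-0.2537 -0.0764  0.3797] / 3 = [-0.0846 -0.0255  0.1266]
```

View pics/w9.png

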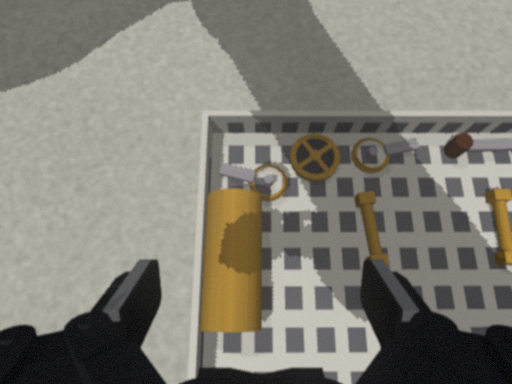

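The wrist view shows shell A against the left wall at (231,260). The left finger, at about (145,275), is outside the shell, and a pulley lies near the mouth at (268,182). I'll lower the tip to just above wall height and push inward.

Emit:
{"fn": "carry_out", "kwargs": {"steps": [[-0.064, -0.0015, 0.09, 0, 0, 0, 1], [-0.064, -0.0015, 0.09, 0, 0, 0, 1], [-0.064, -0.0015, 0.09, 0, 0, 0, 1], [0, 0, 0, 0, 0, 0, 1], [0, 0, 0, 0, 0, 0, 1]]}}

```text
time_s: 40.25
position: [0.3728, 0.2436, 0.0508]
orientation: [[-0.562, 0.727, -0.394], [0.596, 0.686, 0.417], [0.574, 0.0, -0.819]]
ft_force: [0.7, 0.0, 0.6]
gripper_width: 0.0856
grip_force: 0.0
```

Emit:
{"fn": "carry_out", "kwargs": {"steps": [[-0.014, 0, 0.02, 0, 0, 0, 1], [0, 0, 0, 0, 0, 0, 1], [0, 0, 0, 0, 0, 0, 1]]}}

```text
time_s: 40.5
position: [0.3732, 0.2447, 0.046]
orientation: [[-0.565, 0.726, -0.392], [0.593, 0.687, 0.419], [0.574, 0.004, -0.819]]
ft_force: [1.1, -0.9, 0.1]
gripper_width: 0.0854
grip_force: 0.0
```

```bash
cat > near.py <<'E'
from plan import *
import sys
s=log();print(np.round(s['position'],4),np.round(s['ft_force'],1),np.round(s['joint_pos'],2))
d=shot('wrist');np.savez('wn.npz',**d)
if len(sys.argv)>1: cv2.imwrite(sys.argv[1],d['frame'][:,:,::-1])
W=cloud(d);H=hsv(d);z=W[...,2]
br=(H[...,0]>12)&(H[...,0]<32)&(H[...,1]>110)&(z>.03)&(z<.07)
for b,st,c in blobs(br,300): print(st,rect(W,b),np.nanpercentile(z[b],97))
# finger pixels: dark, lowest z near shell
dk=(H[...,2]<90)&(H[...,1]<80)&(z<.1)&(z>.0)
P=W-s['position'];T=P@s['orientation'];near=(abs(T[...,1])<.075)&(abs(T[...,1])>.02)&(abs(T[...,0])<.03)&(T[...,2]>-.05)&(T[...,2]<.03)
for sg in(-1,1):
    k=near&(T[...,1]*sg>0)&(z>.03);print('finger',sg,k.sum(),np.round(np.nanpercentile(T[k],[2,50,98],axis=0),3).tolist() if k.sum() else '')
E
python3 near.py
```

```text
[0.3732 0.2447 0.046 ] [ 1.1 -0.9  0.1] [-0.9   0.46  0.75  2.04 -0.83  1.32  1.07]
[  172   129    93   217 17914] (array([0.3486, 0.243 ]), array([0.0422, 0.1004]), 43.3) 0.05367222800353198
finger -1 11287 [[-0.026, -0.054, -0.048], [0.003, -0.039, -0.01], [0.028, -0.021, 0.024]]
finger 1 3248 [[-0.01, 0.042, -0.05], [0.007, 0.043, -0.035], [0.011, 0.056, -0.015]]
```

Emit:
{"fn": "carry_out", "kwargs": {"steps": [[-0.008, 0, 0.0115, 0, 0, 0, 1], [-0.008, 0, 0.0115, 0, 0, 0, 1], [0, 0, 0, 0, 0, 0, 1], [0, 0, 0, 0, 0, 0, 1]]}}

```text
time_s: 40.88
position: [0.3723, 0.2446, 0.0378]
orientation: [[-0.564, 0.726, -0.394], [0.594, 0.687, 0.419], [0.574, 0.002, -0.819]]
ft_force: [0.1, -0.0, 0.7]
gripper_width: 0.0854
grip_force: 0.0
```

Emit:
{"fn": "carry_out", "kwargs": {"steps": [[0, 0.012, 0, 0, 0, 0, 1], [0, 0.012, 0, 0, 0, 0, 1], [0, 0.012, 0, 0, 0, 0, 1], [0, 0, 0, 0, 0, 0, 1], [0, 0, 0, 0, 0, 0, 1]]}}

```text
time_s: 41.3
position: [0.379, 0.2508, 0.0381]
orientation: [[-0.564, 0.726, -0.394], [0.593, 0.688, 0.419], [0.575, 0.002, -0.818]]
ft_force: [-0.8, -1.7, 2.5]
gripper_width: 0.0854
grip_force: 1.6
```

```bash
python3 near.py
```

```text
[0.379  0.2508 0.0381] [-0.8 -1.7  2.5] [-0.89  0.48  0.74  2.02 -0.84  1.31  1.07]
[  154   122    99   227 19795] (array([0.3503, 0.2444]), array([0.0427, 0.0998]), 43.8) 0.05389303893571418
finger -1 12370 [[-0.02, -0.055, -0.048], [0.006, -0.038, -0.018], [0.028, -0.021, 0.017]]
finger 1 3252 [[-0.01, 0.042, -0.05], [0.007, 0.043, -0.035], [0.011, 0.056, -0.015]]
```

Emit:
{"fn": "carry_out", "kwargs": {"steps": [[0, 0.012, 0, 0, 0, 0, 1], [0, 0.012, 0, 0, 0, 0, 1], [0, 0.012, 0, 0, 0, 0, 1], [0, 0.012, 0, 0, 0, 0, 1], [0, 0, 0, 0, 0, 0, 1], [0, 0, 0, 0, 0, 0, 1]]}}

```text
time_s: 41.85
position: [0.3874, 0.2588, 0.0414]
orientation: [[-0.562, 0.726, -0.396], [0.591, 0.687, 0.422], [0.579, 0.003, -0.816]]
ft_force: [-6.4, -12.1, 42.3]
gripper_width: 0.0856
grip_force: 18.4
```

```bash
python3 near.py
```

```text
[0.3874 0.2588 0.0414] [ -6.4 -12.1  42.3] [-0.89  0.5   0.73  2.   -0.85  1.33  1.06]
[  144   125   101   224 18653] (array([0.3559, 0.2493]), array([0.0414, 0.0998]), 43.5) 0.05422053931845941
finger -1 13737 [[-0.022, -0.066, -0.047], [0.006, -0.039, -0.015], [0.029, -0.021, 0.02]]
finger 1 3249 [[-0.01, 0.042, -0.05], [0.007, 0.043, -0.035], [0.011, 0.056, -0.015]]
```

The push has started to jam: 42 N vertical, and the shell has moved 8 mm. I'll back off and roll the shell inward from its top with a light touch.

Emit:
{"fn": "carry_out", "kwargs": {"steps": [[0, -0.024, 0, 0, 0, 0, 1], [0, -0.024, 0, 0, 0, 0, 1], [0.046, 0, -0.066, 0, 0, 0, 1], [0, 0, 0, 0, 0, 0, 1], [0, 0, 0, 0, 0, 0, 1]]}}

```text
time_s: 42.32
position: [0.3795, 0.251, 0.0585]
orientation: [[-0.565, 0.726, -0.392], [0.593, 0.687, 0.419], [0.574, 0.005, -0.819]]
ft_force: [0.5, -0.3, -0.9]
gripper_width: 0.0856
grip_force: 0.0
```

```bash
python3 near.py pics/w10.png; python3 -c "
from plan import *
shells('side')"
```

```text
[0.3795 0.251  0.0585] [ 0.5 -0.3 -0.9] [-0.91  0.45  0.75  2.01 -0.82  1.33  1.04]
[  181   141    86   203 15691] (array([0.356 , 0.2496]), array([0.0424, 0.0999]), 43.2) 0.054148129833671316
finger -1 8652 [[-0.028, -0.055, -0.049], [0.002, -0.036, -0.003], [0.026, -0.021, 0.028]]
finger 1 3263 [[-0.01, 0.042, -0.05], [0.007, 0.043, -0.035], [0.011, 0.056, -0.015]]
side [0.3565 0.2533] [0.0413 0.0956] axis 134.4 zmax 0.057
```

Emit:
{"fn": "carry_out", "kwargs": {"steps": [[0, 0.058, 0, 0, 0, 0, 1], [0, 0.058, 0, 0, 0, 0, 1], [-0.015, 0, 0.0213, 0, 0, 0, 1], [0, 0, 0, 0, 0, 0, 1], [0, 0, 0, 0, 0, 0, 1]]}}

```text
time_s: 42.83
position: [0.3991, 0.2698, 0.0506]
orientation: [[-0.563, 0.726, -0.395], [0.594, 0.687, 0.417], [0.574, 0.0, -0.819]]
ft_force: [-0.0, 0.5, 0.5]
gripper_width: 0.0852
grip_force: 0.0
```

Emit:
{"fn": "carry_out", "kwargs": {"steps": [[-0.0034, 0, 0.005, 0, 0, 0, 1], [0, 0, 0, 0, 0, 0, 1], [0, 0, 0, 0, 0, 0, 1]]}}

```text
time_s: 43.08
position: [0.3998, 0.2704, 0.0501]
orientation: [[-0.563, 0.727, -0.393], [0.594, 0.687, 0.419], [0.575, 0.003, -0.818]]
ft_force: [-0.2, -0.8, 0.5]
gripper_width: 0.0858
grip_force: 0.0
```

Emit:
{"fn": "carry_out", "kwargs": {"steps": [[-0.0034, 0, 0.005, 0, 0, 0, 1], [0, 0, 0, 0, 0, 0, 1], [0, 0, 0, 0, 0, 0, 1]]}}

```text
time_s: 43.33
position: [0.4, 0.2707, 0.0486]
orientation: [[-0.564, 0.726, -0.393], [0.593, 0.687, 0.419], [0.574, 0.003, -0.819]]
ft_force: [0.3, 0.2, -0.2]
gripper_width: 0.0857
grip_force: 0.0
```

Emit:
{"fn": "carry_out", "kwargs": {"steps": [[-0.0034, 0, 0.005, 0, 0, 0, 1], [0, 0, 0, 0, 0, 0, 1], [0, 0, 0, 0, 0, 0, 1]]}}

```text
time_s: 43.58
position: [0.4001, 0.2707, 0.0472]
orientation: [[-0.564, 0.726, -0.393], [0.593, 0.687, 0.419], [0.574, 0.003, -0.819]]
ft_force: [-0.2, 0.6, 0.8]
gripper_width: 0.0856
grip_force: 0.8
```

Emit:
{"fn": "carry_out", "kwargs": {"steps": [[-0.0023, 0, 0.0033, 0, 0, 0, 1], [0, 0, 0, 0, 0, 0, 1], [0, 0, 0, 0, 0, 0, 1]]}}

```text
time_s: 43.83
position: [0.4003, 0.2708, 0.0468]
orientation: [[-0.564, 0.726, -0.393], [0.593, 0.687, 0.42], [0.575, 0.003, -0.818]]
ft_force: [-0.2, -1.5, 8.7]
gripper_width: 0.0853
grip_force: 4.2
```

Emit:
{"fn": "carry_out", "kwargs": {"steps": [[0, 0.012, 0, 0, 0, 0, 1], [0, 0.012, 0, 0, 0, 0, 1], [0, 0.012, 0, 0, 0, 0, 1], [0, 0.012, 0, 0, 0, 0, 1], [0, 0, 0, 0, 0, 0, 1]]}}

```text
time_s: 44.25
position: [0.41, 0.2798, 0.0476]
orientation: [[-0.565, 0.726, -0.392], [0.592, 0.687, 0.421], [0.575, 0.005, -0.818]]
ft_force: [1.5, -1.4, 13.5]
gripper_width: 0.0851
grip_force: 6.5
```

```bash
python3 near.py; python3 -c "
from plan import *
shells('side')"
```

```text
[0.41   0.2798 0.0476] [ 1.5 -1.4 13.5] [-0.89  0.53  0.72  1.93 -0.87  1.35  1.03]
[  115   130    96   216 14820] (array([0.3649, 0.2582]), array([0.0401, 0.0999]), 43.7) 0.05440739860154731
finger -1 13475 [[-0.026, -0.066, -0.047], [0.007, -0.042, -0.003], [0.029, -0.028, 0.022]]
finger 1 3260 [[-0.01, 0.042, -0.05], [0.007, 0.043, -0.035], [0.011, 0.056, -0.015]]
side [0.3623 0.2594] [0.0413 0.0968] axis 134.0 zmax 0.057
```

Emit:
{"fn": "carry_out", "kwargs": {"steps": [[0, 0.012, 0, 0, 0, 0, 1], [0, 0.012, 0, 0, 0, 0, 1], [0, 0.012, 0, 0, 0, 0, 1], [0, 0.012, 0, 0, 0, 0, 1], [0, 0.012, 0, 0, 0, 0, 1], [0, 0, 0, 0, 0, 0, 1]]}}

```text
time_s: 44.85
position: [0.42, 0.2897, 0.0462]
orientation: [[-0.564, 0.726, -0.393], [0.593, 0.688, 0.419], [0.574, 0.003, -0.819]]
ft_force: [0.8, -0.5, 3.4]
gripper_width: 0.0852
grip_force: 1.6
```

```bash
python3 near.py; python3 -c "
from plan import *
shells('side')"
```

```text
[0.42   0.2897 0.0462] [ 0.8 -0.5  3.4] [-0.89  0.55  0.71  1.9  -0.88  1.35  1.01]
[   95   130   103   216 14372] (array([0.3695, 0.263 ]), array([0.0409, 0.0997]), 43.7) 0.0535864418330135
finger -1 12811 [[-0.026, -0.073, -0.048], [0.007, -0.044, -0.002], [0.029, -0.035, 0.023]]
finger 1 3253 [[-0.01, 0.042, -0.05], [0.007, 0.043, -0.035], [0.011, 0.056, -0.015]]
side [0.3671 0.2648] [0.0416 0.0964] axis 133.2 zmax 0.056
```

Shell A now sits about 30 mm from the wall. I'll back off, re-measure and grasp it.

Emit:
{"fn": "carry_out", "kwargs": {"steps": [[0.035, 0, -0.05, 0, 0, 0, 1], [0.046, -0.06, -0.066, 0, 0, 0, 0.4], [0.046, -0.06, -0.066, 0, 0, 0, 0.4], [0.07, -0.08, -0.1, 0, 0, 0, 0.4], [0, 0, -0.06, 0, 0, 0, 0.4], [0, 0, 0, 0, 0, 0, 0.4], [0, 0, 0, 0, 0, 0, 0.4], [0, 0, 0, 0, 0, 0, 0.4]]}}

```text
time_s: 45.62
position: [0.3887, 0.2486, 0.144]
orientation: [[-0.564, 0.726, -0.394], [0.593, 0.688, 0.418], [0.575, 0.002, -0.818]]
ft_force: [0.5, -0.4, -0.9]
gripper_width: 0.0597
grip_force: 0.0
```

```bash
python3 near.py pics/w11.png; python3 look.py; python3 - <<'E'
from plan import *
x,M=grasp((.3685,.2632),133.5,back=0);print(x);plan(x,M)
E
```

```text
[0.3887 0.2486 0.144 ] [ 0.5 -0.4 -0.9] [-0.95  0.32  0.81  1.94 -0.72  1.45  0.9 ]
[ 225  182   57  136 7184] (array([0.3684, 0.262 ]), array([0.0422, 0.0999]), 43.6) 0.05374363830182862
finger -1 3123 [[-0.01, -0.048, -0.049], [0.007, -0.031, -0.032], [0.013, -0.03, -0.008]]
finger 1 3125 [[-0.01, 0.03, -0.05], [0.007, 0.032, -0.032], [0.013, 0.049, -0.008]]
scene [0.3697 0.2618] [0.0406 0.1043] axis 133.7 zmax 0.056
side [0.3697 0.2661] [0.0414 0.0967] axis 137.7 zmax 0.056
placed 0.05 75 [0.6479 0.0204]
placed 0.085 119 [0.6481 0.0205]
z [0.04953105 0.14890539]
placed 0.05 70 [ 0.6415 -0.06  ]
placed 0.085 117 [ 0.6416 -0.0601]
z [0.0482395  0.14967035]
[0.37673956 0.25451732 0.02053187]
 q [-0.95  0.32  0.81  1.94 -0.72  1.45  0.9 ] rot [ 0.0007 -0.0007 -0.0001] / 1 = [ 0.0007 -0.0007 -0.0001] | shift(after rot) [-0.2408 -0.0178  0.4316] / 4 = [-0.0602 -0.0044  0.1079]
```

View pics/w11.png

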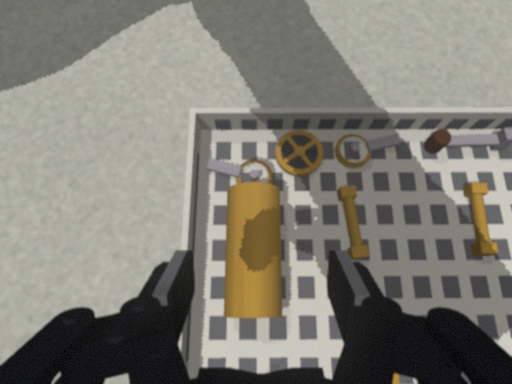

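The wrist view shows shell A at (253,250) with clear space on both sides. A pulley at (255,172) touches its mouth, so after gripping I'll slide the shell back along its axis before lifting.

Emit:
{"fn": "carry_out", "kwargs": {"steps": [[-0.12, -0.01, 0.06, 0, 0, 0, 0.4], [-0.12, -0.01, 0.06, 0, 0, 0, 0.4], [0, 0, 0.1, 0, 0, 0, 0.4], [0, 0, 0.1, 0, 0, 0, 0.4], [0, 0, 0.07, 0, 0, 0, 0.4], [0, 0, 0.02, 0, 0, 0, 0.4], [0, 0, 0, 0, 0, 0, 0.4], [0, 0, 0, 0, 0, 0, 0.4]]}}

```text
time_s: 46.48
position: [0.3795, 0.2519, 0.0262]
orientation: [[-0.564, 0.726, -0.393], [0.594, 0.687, 0.418], [0.574, 0.002, -0.819]]
ft_force: [0.2, 0.4, -0.4]
gripper_width: 0.0597
grip_force: 0.0
```

```bash
python3 near.py; python3 - <<'E'
from plan import *
x,M=grasp((.3685,.2625),133.5,back=0);print(x);plan(x,M)
E
```

```text
[0.3795 0.2519 0.0262] [ 0.2  0.4 -0.4] [-0.89  0.51  0.73  2.03 -0.86  1.3   1.1 ]
[  205   110   106   244 22720] (array([0.3684, 0.2617]), array([0.0429, 0.1   ]), 43.6) 0.05371819672228338
finger -1 5744 [[-0.019, -0.056, -0.049], [0.007, -0.035, -0.019], [0.028, -0.02, 0.007]]
finger 1 3181 [[-0.01, 0.02, -0.05], [0.007, 0.032, -0.032], [0.013, 0.049, -0.008]]
[0.37673956 0.25381732 0.02053187]
 q [-0.89  0.51  0.73  2.02 -0.86  1.3   1.1 ] rot [ 0.0025 -0.0001  0.0004] / 1 = [ 0.0025 -0.0001  0.0004] | shift(after rot) [-0.0018 -0.0042  0.0284] / 1 = [-0.0018 -0.0042  0.0284]
```

Emit:
{"fn": "carry_out", "kwargs": {"steps": [[-0.002, -0.004, 0.022, 0, 0, 0, 0.4], [0, 0, 0, 0, 0, 0, -1], [0, 0, 0, 0, 0, 0, -1], [0, 0, 0, 0, 0, 0, -1], [0, 0, 0, 0, 0, 0, -1], [0, 0, 0, 0, 0, 0, -1], [0, 0, 0, 0, 0, 0, -1]], "newtons": 50}}

```text
time_s: 47.12
position: [0.3767, 0.2534, 0.0215]
orientation: [[-0.564, 0.726, -0.393], [0.593, 0.687, 0.419], [0.574, 0.003, -0.819]]
ft_force: [-0.4, -2.4, 6.0]
gripper_width: 0.0432
grip_force: 50.9
```

Emit:
{"fn": "carry_out", "kwargs": {"steps": [[-0.022, 0, -0.0205, 0, 0, 0, -1], [-0.022, 0, -0.0205, 0, 0, 0, -1], [-0.02, 0, -0.025, 0, 0, 0, -1], [0, 0, 0, 0, 0, 0, -1], [0.02, 0, -0.03, 0, 0, 0, -1], [0.046, 0, -0.066, 0, 0, 0, -1], [0.06, 0, -0.09, 0, 0, 0, -1], [0, 0, 0, 0, 0, 0, -1], [0, 0, 0, 0, 0, 0, -1]]}}

```text
time_s: 47.87
position: [0.3932, 0.2367, 0.083]
orientation: [[-0.565, 0.726, -0.391], [0.592, 0.688, 0.42], [0.574, 0.006, -0.819]]
ft_force: [-0.4, 0.6, -1.1]
gripper_width: 0.0428
grip_force: 51.1
```

```bash
python3 near.py pics/w12.png; python3 -c "
from plan import *
x,M=over(.19,.24);plan(x,M)"
```

```text
[0.3932 0.2367 0.083 ] [-0.4  0.6 -1.1] [-0.89  0.43  0.78  1.98 -0.79  1.39  1.03]
finger -1 3423 [[-0.015, -0.045, -0.05], [0.008, -0.025, -0.033], [0.02, -0.02, -0.005]]
finger 1 3446 [[-0.013, 0.02, -0.05], [0.008, 0.025, -0.033], [0.018, 0.045, -0.006]]
 q [-0.89  0.43  0.78  1.98 -0.79  1.39  1.03] rot [ 0.0059 -1.0006  0.0171] / 13 = [ 0.0005 -0.077   0.0013] | shift(after rot) [-1.1648  0.3961  0.6121] / 9 = [-0.1294  0.044   0.068 ]
```

View pics/w12.png

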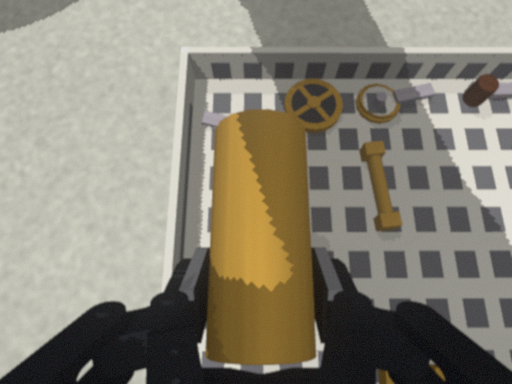

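The wrist view shows shell A lifted, centred at (260,235), and firmly gripped. The oddments are still on the basket floor. Next I'll lift higher, tilt it and go to peg 1.

Emit:
{"fn": "carry_out", "kwargs": {"steps": [[0.08, 0, -0.115, 0, 0, 0, -1], [0.08, 0, -0.115, 0, 0, 0, -1], [0.08, 0, -0.115, 0, 0, 0, -1], [0.08, 0, -0.115, 0, 0, 0, -1], [0, 0, 0, 0, -0.077, 0, -1], [0, 0, 0, 0, -0.077, 0, -1], [0, 0, 0, 0, -0.077, 0, -1], [0, 0, 0, 0, -0.077, 0, -1], [0, 0, 0, 0, -0.077, 0, -1], [0, 0, 0, 0, -0.077, 0, -1]]}}

```text
time_s: 48.75
position: [0.3926, 0.2363, 0.2224]
orientation: [[-0.683, 0.726, 0.086], [0.721, 0.688, -0.082], [-0.118, 0.006, -0.993]]
ft_force: [-0.5, -1.6, -2.9]
gripper_width: 0.0426
grip_force: 51.5
```

Emit:
{"fn": "carry_out", "kwargs": {"steps": [[0, 0, 0, 0, -0.077, 0, -1], [0, 0, 0, 0, -0.077, 0, -1], [0, 0, 0, 0, -0.077, 0, -1], [0, 0, 0, 0, -0.077, 0, -1], [0, 0, 0, 0, -0.077, 0, -1], [0, 0, 0, 0, -0.077, 0, -1], [0, 0, 0, 0, -0.077, 0, -1], [0, 0, 0, 0, 0, 0, -1], [0, 0, 0, 0, 0, 0, -1]]}}

```text
time_s: 49.5
position: [0.3917, 0.2357, 0.22]
orientation: [[-0.396, 0.725, 0.564], [0.414, 0.689, -0.595], [-0.82, -0.002, -0.573]]
ft_force: [-0.3, -0.3, -1.0]
gripper_width: 0.0434
grip_force: 51.6
```

```bash
python3 - <<'E'
from plan import *
s=bot.get_state();print(np.round(s['position'],4),np.round(s['orientation'],3).tolist(),s['gripper_width'])
x,M=over(.19,.24);plan(x,M)
E
```

```text
[0.3917 0.2357 0.22  ] [[-0.396, 0.725, 0.564], [0.414, 0.689, -0.595], [-0.82, -0.002, -0.573]] 0.043376778653285646
 q [-1.53  0.17  0.28  2.05  0.77  1.52 -0.76] rot [0.0132 0.0006 0.0111] / 1 = [0.0132 0.0006 0.0111] | shift(after rot) [-0.7125  0.4009  0.9281] / 8 = [-0.0891  0.0501  0.116 ]
```

Emit:
{"fn": "carry_out", "kwargs": {"steps": [[0, 0, 0, 0.0132, 0.0006, 0.0111, -1], [-0.0891, 0.05, 0.116, 0, 0, 0, -1], [-0.0891, 0.05, 0.116, 0, 0, 0, -1], [-0.0891, 0.05, 0.116, 0, 0, 0, -1], [-0.0891, 0.05, 0.116, 0, 0, 0, -1], [-0.0891, 0.05, 0.116, 0, 0, 0, -1], [-0.0891, 0.05, 0.116, 0, 0, 0, -1], [-0.0891, 0.05, 0.116, 0, 0, 0, -1], [-0.0891, 0.05, 0.116, 0, 0, 0, -1], [0, 0, 0, 0, 0, 0, -1]]}}

```text
time_s: 50.33
position: [0.6667, 0.0756, 0.2388]
orientation: [[-0.371, 0.753, 0.544], [0.437, 0.658, -0.613], [-0.82, 0.011, -0.573]]
ft_force: [-1.0, -1.3, -1.5]
gripper_width: 0.0428
grip_force: 51.7
```

Emit:
{"fn": "carry_out", "kwargs": {"steps": [[0, 0, 0, 0, 0, 0, -1], [0, 0, 0, 0, 0, 0, -1]]}}

```text
time_s: 50.5
position: [0.6623, 0.0832, 0.236]
orientation: [[-0.378, 0.747, 0.547], [0.434, 0.665, -0.608], [-0.818, 0.008, -0.575]]
ft_force: [-0.2, 0.5, -1.2]
gripper_width: 0.0432
grip_force: 51.7
```

```bash
python3 held.py .19 .24 pics/s13.png
```

```text
[0.6623 0.0832 0.236 ] [[-0.378, 0.747, 0.547], [0.434, 0.665, -0.608], [-0.818, 0.008, -0.575]] 0.0432127983282521 [-0.2  0.5 -1.2]
 q [-1.13  0.3   0.54  1.89  0.94  1.08 -0.39] rot [ 0.     -0.0014 -0.0061] / 1 = [ 0.     -0.0014 -0.0061] | shift(after rot) [0.0153 0.0046 0.0001] / 1 = [0.0153 0.0046 0.0001]
n 668
0.11 22 [0.6475 0.0209] 0.0011
0.14 171 [0.6486 0.0225] 0.0074
0.17 66 [0.6551 0.0937] 0.001
0.2 97 [0.655  0.0937] 0.0009
0.23 92 [0.6548 0.0937] 0.0008
0.26 220 [0.6548 0.094 ] 0.0063
z range [0.13353821 0.27776195]
```

Emit:
{"fn": "carry_out", "kwargs": {"steps": [[0.0785, -0.001, 0.0552, 0, 0, 0, -1], [0.0785, -0.001, 0.0552, 0, 0, 0, -1], [0.0785, -0.001, 0.0552, 0, 0, 0, -1], [0.0785, -0.001, 0.0552, 0, 0, 0, -1], [0.0785, -0.001, 0.0552, 0, 0, 0, -1], [0.01, 0, 0.007, 0, 0, 0, -1], [0, 0, 0, 0, 0, 0, -1], [0, 0, 0, 0, 0, 0, -1]]}}

```text
time_s: 51.22
position: [0.6621, 0.085, 0.1132]
orientation: [[-0.38, 0.744, 0.55], [0.43, 0.668, -0.607], [-0.819, 0.006, -0.574]]
ft_force: [0.5, 0.5, -1.2]
gripper_width: 0.043
grip_force: 51.7
```

Emit:
{"fn": "carry_out", "kwargs": {"steps": [[0.0065, 0, 0.0045, 0, 0, 0, -1], [0, 0, 0, 0, 0, 0, -1], [0, 0, 0, 0, 0, 0, -1]]}}

```text
time_s: 51.47
position: [0.6621, 0.0845, 0.111]
orientation: [[-0.379, 0.745, 0.549], [0.431, 0.668, -0.607], [-0.819, 0.007, -0.574]]
ft_force: [0.2, 0.5, -1.7]
gripper_width: 0.0429
grip_force: 51.7
```

Emit:
{"fn": "carry_out", "kwargs": {"steps": [[0.0065, 0, 0.0045, 0, 0, 0, -1], [0, 0, 0, 0, 0, 0, -1], [0, 0, 0, 0, 0, 0, -1]]}}

```text
time_s: 51.72
position: [0.6618, 0.0842, 0.1081]
orientation: [[-0.38, 0.745, 0.549], [0.43, 0.667, -0.608], [-0.819, 0.005, -0.574]]
ft_force: [-1.3, -0.0, -1.7]
gripper_width: 0.0431
grip_force: 51.7
```

Emit:
{"fn": "carry_out", "kwargs": {"steps": [[0.0045, 0, 0.0032, 0, 0, 0, -1], [0, 0, 0, 0, 0, 0, -1], [0, 0, 0, 0, 0, 0, -1]]}}

```text
time_s: 51.97
position: [0.6621, 0.0841, 0.107]
orientation: [[-0.379, 0.745, 0.549], [0.43, 0.667, -0.608], [-0.819, 0.005, -0.573]]
ft_force: [0.0, -1.0, 3.3]
gripper_width: 0.0432
grip_force: 51.9
```

Emit:
{"fn": "carry_out", "kwargs": {"steps": [[0.003, 0, 0.002, 0, 0, 0, -1], [0, 0, 0, 0, 0, 0, -1], [0, 0, 0, 0, 0, 0, -1]]}}

```text
time_s: 52.22
position: [0.6623, 0.084, 0.1069]
orientation: [[-0.379, 0.745, 0.549], [0.429, 0.667, -0.609], [-0.82, 0.006, -0.572]]
ft_force: [-2.0, 0.9, 8.5]
gripper_width: 0.0431
grip_force: 52.3
```

Emit:
{"fn": "carry_out", "kwargs": {"steps": [[0, 0, 0, 0, 0, 0, 0.2], [0, 0, 0, 0, 0, 0, 0.4], [0, 0, 0, 0, 0, 0, 0.5], [0, 0, 0, 0, 0, 0, 0.5], [0, 0, 0, 0, 0, 0, 0.5], [0, 0, -0.04, 0, 0, 0, 0.5], [0, 0, -0.1, 0, 0, 0, 0.5], [0, 0, -0.15, 0, 0, 0, 0.5], [0, 0, -0.15, 0, 0, 0, 0.5]]}}

```text
time_s: 52.97
position: [0.6, 0.151, 0.1697]
orientation: [[-0.38, 0.746, 0.547], [0.43, 0.666, -0.609], [-0.819, 0.004, -0.574]]
ft_force: [0.3, 1.3, -0.1]
gripper_width: 0.0641
grip_force: 0.0
```

Emit:
{"fn": "carry_out", "kwargs": {"steps": [[-0.131, 0, -0.092, 0, 0, 0, 0.5], [-0.131, 0, -0.092, 0, 0, 0, 0.5], [0, 0, 0, 0, 0, 0, 0], [0, 0, 0, 0, 0, 0, -1], [0, 0, 0, 0, 0, 0, -1]]}}

```text
time_s: 53.38
position: [0.6006, 0.1512, 0.2488]
orientation: [[-0.38, 0.744, 0.549], [0.431, 0.668, -0.607], [-0.818, 0.006, -0.575]]
ft_force: [-0.2, -0.5, -0.9]
gripper_width: 0.0282
grip_force: 0.0
```

```bash
python3 look.py; python3 - <<'E'
from plan import *
s=log();print(np.round(s['position'],3),np.round(s['joint_pos'],2),np.round(s['orientation'],3).tolist())
for n in('scene','side'):
    d=shot(n);W=cloud(d);H=hsv(d);z=W[...,2]
    b=(W[...,0]>.55)&(W[...,0]<.69)&(W[...,1]>-.345)&(W[...,1]<-.255)&(z>.08)&(z<.16)
    p=W[b];print(n,len(p),np.round(p.mean(0),4) if len(p) else '')
    for a in(.085,.095,.105,.115,.125): 
        k=p[abs(p[:,2]-a)<.005];print(a,len(k),np.round(np.median(k,0),4) if len(k) else '')
    b=(W[...,0]>.55)&(W[...,0]<.69)&(W[...,1]>-.345)&(W[...,1]<-.255)&(z>.05)&(z<.08);print('block',np.round(np.nanpercentile(W[b],[2,50,98],axis=0),3).tolist())
E
```

```text
placed 0.05 77 [0.6549 0.0948]
placed 0.085 120 [0.6548 0.0946]
z [0.04907331 0.14909889]
placed 0.05 74 [0.6482 0.0205]
placed 0.085 117 [0.6479 0.0207]
z [0.04884613 0.1495477 ]
placed 0.05 79 [ 0.6414 -0.0601]
placed 0.085 111 [ 0.6415 -0.0601]
z [0.05008916 0.14921149]
[0.601 0.151 0.248] [-1.26  0.26  0.49  1.9   0.9   1.24 -0.46] [[-0.381, 0.745, 0.548], [0.429, 0.668, -0.609], [-0.819, 0.003, -0.574]]
scene 138 [ 0.6052 -0.2949  0.11  ]
0.085 37 [ 0.6189 -0.294   0.0819]
0.095 10 [ 0.6111 -0.2949  0.0962]
0.105 9 [ 0.6065 -0.2952  0.1026]
0.115 12 [ 0.6043 -0.3003  0.1183]
0.125 62 [ 0.5973 -0.2952  0.1259]
block [[0.585, -0.322, 0.051], [0.629, -0.301, 0.07], [0.657, -0.271, 0.079]]
side 56 [ 0.6008 -0.2922  0.1094]
0.085 13 [ 0.6165 -0.2959  0.0823]
0.095 5 [ 0.6084 -0.2926  0.0957]
0.105 5 [ 0.6011 -0.2943  0.1038]
0.115 9 [ 0.5916 -0.2893  0.116 ]
0.125 21 [ 0.5922 -0.2893  0.1245]
block [[0.597, -0.323, 0.052], [0.631, -0.284, 0.071], [0.666, -0.262, 0.079]]
```

All three shells stand upright on the pegs, with their tops at about 0.145. Next is the switch: bring the tool to vertical, close the fingers, and go in front of the lever.

Emit:
{"fn": "carry_out", "kwargs": {"steps": [[0, 0, 0, 0, 0.0764, 0, -1], [0, 0, 0, 0, 0.0764, 0, -1], [0, 0, 0, 0, 0.0764, 0, -1], [0, 0, 0, 0, 0.0764, 0, -1], [0, 0, 0, 0, 0.0764, 0, -1], [0, 0, 0, 0, 0.0764, 0, -1], [0, 0, 0, 0, 0.0764, 0, -1], [0, 0, 0, 0, 0.0764, 0, -1], [0, 0, 0, 0, 0, 0, -1]]}}

```text
time_s: 54.38
position: [0.6032, 0.1451, 0.2488]
orientation: [[-0.66, 0.751, 0.0], [0.751, 0.66, 0.008], [0.006, 0.005, -1.0]]
ft_force: [0.5, -2.3, 0.6]
gripper_width: 0.0001
grip_force: 0.0
```

```bash
python3 - <<'E'
from plan import *
M=tool(0,np.radians(-95.1),1);plan((.553,-.2945,.25),M)
E
```

```text
q [-0.74  0.28  0.55  1.54 -0.16  1.36  0.54] rot [ 0.0017 -0.0046  0.516 ] / 7 = [ 0.0002 -0.0007  0.0737] | shift(after rot) [-1.7692 -0.0437 -0.0047] / 12 = [-0.1474 -0.0036 -0.0004]
```

Emit:
{"fn": "carry_out", "kwargs": {"steps": [[0, 0, 0, 0, -0.0007, 0.0737, -1], [0, 0, 0, 0, -0.0007, 0.0737, -1], [0, 0, 0, 0, -0.0007, 0.0737, -1], [0, 0, 0, 0, -0.0007, 0.0737, -1], [0, 0, 0, 0, -0.0007, 0.0737, -1], [0, 0, 0, 0, -0.0007, 0.0737, -1], [0, 0, 0, 0, -0.0007, 0.0737, -1], [-0.1474, -0.0036, 0, 0, 0, 0, -1], [-0.1474, -0.0036, 0, 0, 0, 0, -1], [-0.1474, -0.0036, 0, 0, 0, 0, -1]]}}

```text
time_s: 55.22
position: [0.5889, 0.0403, 0.2481]
orientation: [[0.077, 0.997, 0.005], [0.997, -0.077, -0.006], [-0.005, 0.005, -1.0]]
ft_force: [0.5, -1.2, 0.7]
gripper_width: -0.0002
grip_force: 0.0
```

Emit:
{"fn": "carry_out", "kwargs": {"steps": [[-0.1474, -0.0036, 0, 0, 0, 0, -1], [-0.1474, -0.0036, 0, 0, 0, 0, -1], [-0.1474, -0.0036, 0, 0, 0, 0, -1], [-0.1474, -0.0036, 0, 0, 0, 0, -1], [-0.1474, -0.0036, 0, 0, 0, 0, -1], [-0.1474, -0.0036, 0, 0, 0, 0, -1], [-0.1474, -0.0036, 0, 0, 0, 0, -1], [-0.1474, -0.0036, 0, 0, 0, 0, -1], [-0.1474, -0.0036, 0, 0, 0, 0, -1], [0, 0, 0, 0, 0, 0, -1]]}}

```text
time_s: 56.05
position: [0.5513, -0.2975, 0.2496]
orientation: [[0.089, 0.996, 0.003], [0.996, -0.089, -0.008], [-0.008, 0.004, -1.0]]
ft_force: [-1.1, -1.2, -0.0]
gripper_width: -0.0002
grip_force: 0.0
```

Emit:
{"fn": "carry_out", "kwargs": {"steps": [[0, 0, 0, 0, 0, 0, -1], [0, 0, 0, 0, 0, 0, -1]]}}

```text
time_s: 56.22
position: [0.5551, -0.2884, 0.2492]
orientation: [[0.079, 0.997, 0.004], [0.997, -0.079, -0.003], [-0.003, 0.004, -1.0]]
ft_force: [-0.3, 0.1, -0.7]
gripper_width: 0.0002
grip_force: 0.0
```

```bash
python3 - <<'E'
from plan import *
M=tool(0,np.radians(-95.1),1);plan((.553,-.2945,.102),M)
d=shot('wrist');W=cloud(d);z=W[...,2]
b=(W[...,0]>.56)&(W[...,0]<.69)&(W[...,1]>-.345)&(W[...,1]<-.255)&(z>.112)&(z<.16);print('ball',b.sum(),np.round(np.nanpercentile(W[b],[2,50,98],axis=0),4).tolist())
E
```

```text
q [-0.25  0.35  0.86  1.54 -0.27  1.37  0.55] rot [0.0028 0.0019 0.0061] / 1 = [0.0028 0.0019 0.0061] | shift(after rot) [-0.0249 -0.0062  0.5887] / 4 = [-0.0062 -0.0015  0.1472]
ball 764 [[0.5839, -0.3057, 0.1164], [0.5947, -0.2928, 0.1251], [0.6063, -0.2835, 0.1292]]
```

Emit:
{"fn": "carry_out", "kwargs": {"steps": [[-0.022, -0.006, 0, 0.0028, 0.0019, 0.006, -1], [0, 0, 0.14, 0, 0, 0, -1], [0, 0, 0.14, 0, 0, 0, -1], [0, 0, 0.14, 0, 0, 0, -1], [0, 0, 0.12, 0, 0, 0, -1], [0, 0, 0.035, 0, 0, 0, -1], [0, 0, 0, 0, 0, 0, -1], [0, 0, 0, 0, 0, 0, -1]]}}

```text
time_s: 56.93
position: [0.5541, -0.2943, 0.1074]
orientation: [[0.088, 0.996, 0.002], [0.996, -0.088, -0.0], [-0.0, 0.002, -1.0]]
ft_force: [0.0, -0.7, 0.7]
gripper_width: 0.0003
grip_force: 0.0
```

Emit:
{"fn": "carry_out", "kwargs": {"steps": [[0, 0.03, 0, 0, 0, 0, -1], [0, 0.03, 0, 0, 0, 0, -1], [0, 0.03, 0, 0, 0, 0, -1], [0, 0.03, 0, 0, 0, 0, -1], [0, 0.03, 0, 0, 0, 0, -1], [0, 0, 0, 0, 0, 0, -1]]}}

```text
time_s: 57.43
position: [0.593, -0.2974, 0.1066]
orientation: [[0.087, 0.996, 0.003], [0.996, -0.087, -0.0], [-0.0, 0.003, -1.0]]
ft_force: [-0.4, 0.1, -0.7]
gripper_width: 0.0001
grip_force: 0.0
```

Emit:
{"fn": "carry_out", "kwargs": {"steps": [[0, 0.025, 0, 0, 0, 0, -1], [0, 0.025, 0, 0, 0, 0, -1], [0, 0.025, 0, 0, 0, 0, -1], [0, 0, 0, 0, 0, 0, -1]]}}

```text
time_s: 57.77
position: [0.6109, -0.2991, 0.1062]
orientation: [[0.088, 0.996, 0.002], [0.996, -0.088, -0.0], [0.0, 0.002, -1.0]]
ft_force: [0.9, 1.0, -0.5]
gripper_width: -0.0001
grip_force: 0.0
```

Emit:
{"fn": "carry_out", "kwargs": {"steps": [[0, 0.02, 0, 0, 0, 0, -1], [0, 0.02, 0, 0, 0, 0, -1], [0, 0, 0, 0, 0, 0, -1]]}}

```text
time_s: 58.02
position: [0.6197, -0.3003, 0.1061]
orientation: [[0.089, 0.996, 0.001], [0.996, -0.089, 0.0], [0.0, 0.001, -1.0]]
ft_force: [-2.0, 0.3, 0.5]
gripper_width: 0.0
grip_force: 0.6
```

```bash
cat > sw.py <<'E'
from plan import *
s=bot.get_state();print(np.round(s['position'],4),np.round(s['ft_force'],1))
for n in('scene','wrist'):
    d=shot(n);W=cloud(d);H=hsv(d);z=W[...,2]
    b=(W[...,0]>.56)&(W[...,0]<.70)&(W[...,1]>-.335)&(W[...,1]<-.26)&(z>.09)&(z<.14)&(H[...,2]>100)
    print(n,b.sum(),np.round(np.nanpercentile(W[b],[2,50,98],axis=0),4).tolist() if b.sum() else '')
E
python3 sw.py
```

```text
[ 0.6197 -0.3003  0.1061] [-2.   0.3  0.5]
scene 16 [[0.64, -0.3111, 0.1162], [0.6483, -0.3083, 0.1224], [0.6563, -0.3045, 0.1248]]
wrist 2167 [[0.6309, -0.3081, 0.1113], [0.6467, -0.2974, 0.1249], [0.6568, -0.2886, 0.1282]]
```

Emit:
{"fn": "carry_out", "kwargs": {"steps": [[0, 0.012, 0, 0, 0, 0, -1], [0, 0, 0, 0, 0, 0, -1], [0, 0, 0, 0, 0, 0, -1]]}}

```text
time_s: 58.37
position: [0.6204, -0.3005, 0.1061]
orientation: [[0.09, 0.996, -0.002], [0.996, -0.09, 0.002], [0.001, -0.002, -1.0]]
ft_force: [-9.9, 1.7, 3.7]
gripper_width: -0.0003
grip_force: 5.1
```

Emit:
{"fn": "carry_out", "kwargs": {"steps": [[0, 0.008, 0, 0, 0, 0, -1], [0, 0, 0, 0, 0, 0, -1], [0, 0, 0, 0, 0, 0, -1]]}}

```text
time_s: 58.62
position: [0.6208, -0.3006, 0.106]
orientation: [[0.09, 0.996, -0.005], [0.996, -0.09, 0.003], [0.002, -0.005, -1.0]]
ft_force: [-16.4, 4.9, 8.3]
gripper_width: 0.0001
grip_force: 9.0
```

```bash
python3 sw.py
```

```text
[ 0.6208 -0.3006  0.106 ] [-16.4   4.9   8.3]
scene 11 [[0.6427, -0.3111, 0.1152], [0.6495, -0.309, 0.121], [0.6549, -0.3063, 0.1223]]
wrist 2161 [[0.6361, -0.3082, 0.115], [0.647, -0.2971, 0.1248], [0.657, -0.2886, 0.1282]]
```

The lever is hard against its on stop at 16 N. I'll back off and check everything.

Emit:
{"fn": "carry_out", "kwargs": {"steps": [[0, -0.03, 0, 0, 0, 0, -1], [0, -0.06, 0, 0, 0, 0, -1], [0, -0.08, 0, 0, 0, 0, -1], [0, 0, -0.12, 0, 0, 0, -1], [0, 0, -0.16, 0, 0, 0, -1], [0, 0, -0.16, 0, 0, 0, -1], [0, 0, -0.16, 0, 0, 0, -1], [0.1, -0.1, 0, 0, 0, 0, -1], [0, 0, 0, 0, 0, 0, -1], [0, 0, 0, 0, 0, 0, -1]]}}

```text
time_s: 59.55
position: [0.5595, -0.2686, 0.2574]
orientation: [[0.087, 0.996, 0.005], [0.996, -0.087, 0.001], [0.002, 0.005, -1.0]]
ft_force: [1.0, -0.0, -1.0]
gripper_width: -0.0005
grip_force: 0.0
```

```bash
python3 sw.py; python3 look.py; python3 - <<'E'
from h import *
d=shot('scene');W=cloud(d);H=hsv(d);z=W[...,2]
br=(H[...,0]>12)&(H[...,0]<32)&(H[...,1]>110)
inb=(W[...,0]>.3)&(W[...,0]<.5)&(W[...,1]<-.2)&(W[...,1]>-.4)
for b,st,c in blobs(br&inb&(z>.08),30): print('plate in box',rect(W,b),np.nanpercentile(z[b],97))
cv2.imwrite('pics/final.png',cv2.resize(d['frame'][100:370,100:400,::-1],None,fx=2.2,fy=2.2,interpolation=cv2.INTER_CUBIC))
E
```

```text
[ 0.5595 -0.2686  0.2574] [ 1. -0. -1.]
scene 66 [[0.636, -0.3103, 0.1161], [0.6475, -0.302, 0.1253], [0.6564, -0.2926, 0.1316]]
wrist 493 [[0.6353, -0.3102, 0.1148], [0.6453, -0.2994, 0.1251], [0.6564, -0.2904, 0.1279]]
placed 0.05 160 [0.6608 0.0487]
placed 0.085 241 [0.6603 0.044 ]
z [0.0484392 0.1492166]
placed 0.05 69 [ 0.6417 -0.0602]
placed 0.085 119 [ 0.642 -0.06 ]
z [0.0479149  0.14912538]
plate in box (array([ 0.3679, -0.2939]), array([0.0114, 0.1194]), 1.8) 0.10934988494902624
plate in box (array([ 0.4484, -0.2921]), array([0.0118, 0.1207]), 2.3) 0.10903272528025838
```

View pics/final.png

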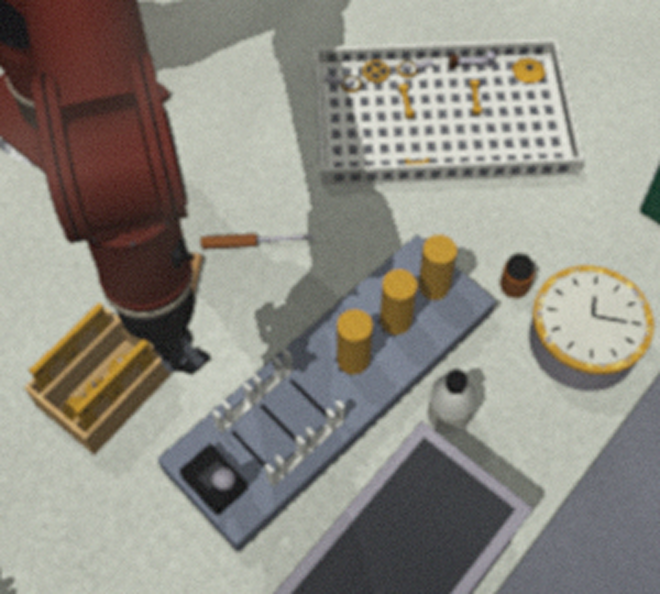

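The final view shows three shells upright on the pegs at (354,340), (399,300) and (438,267). Both plates stand in the box, the lever is over to on at (222,480), all the oddments are in the basket and the bystanders have not moved.

```bash
python3 -c "
from bench import bot
print(bot.sign_off())"
```

```text
the job is handed in; nothing more can be done
None
```

The job is handed in, with no verdict returned: both plates stand in the job box, all three shells are mouth-down on their pegs, the oddments are still in the basket, and the switch is fully on, after about 60 s of robot time.

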